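# Hang a painted block on the curved display rod

### The arm

A 6-joint arm with a two-finger parallel gripper is mounted at the origin on the work surface. World frame = base frame: x ahead of the robot, y to its left, z up, the work surface at z = 0. Lengths are in m, angles in rad, forces in N, time in s.
With the tool pointing down it reaches from about 0.375 to 0.9 m from the base axis. Payload 3.1 kg.
Tool frame: the origin (TCP) lies between the finger pads; the fingertips stand 19 mm ahead of it and the grasp point (between the pads) is the TCP; z points along the fingers, y is the direction in which the jaws open and shut (so a half turn about z gives the same grasp; the last joint's range is limited). The gripper opens to 85 mm and grips with 20 to 120 N. Pads are 22 mm wide; open, the fingers measure 114 mm over their backs; the gripper's body (76 mm by 85 mm) begins 54 mm behind the grasp point. The pads swing forward as they close: fully open they stand 13 mm farther back than shut.
Start: joints at [0.926, 0.527, 1.433, -0, 1.181, -0.178], TCP at [0.281, 0.558, 0.25] pointing down, gripper open.
Joint ranges: [-3.08, 3.08], [-0.75, 2.2], [0.22, 2.44], [-1.43, 4.57], [0, 2.65], [-2.85, 2.85]. Speed limits (rad/s): [2.79, 2.79, 3.14, 3.14, 3.14, 3.14].

### API

Orientations are given as a unit quaternion [x, y, z, w].
In Python, from station import manip, optics, job gives the robot as it stands.
- The arm moves only by the shell command python3 -m inch 'ROWS' [OPENING] [FORCE]. ROWS is JSON, one flat list of numbers, 4 for each row, row after row: the shift along the world's x, y, z in cm, then the turn about the world's z in rad. A call has 1 to 20 rows; each row shifts and turns the commanded pose from where the row before left it; what a row does not reach is not made up. A row lasts 1/8 s, in which the tool goes at most 62.5 mm and 10.7 degrees, less where a joint would pass 70% of its speed; a pose out of reach is approached as far as the arm can. A call with a gripper value outside its range is refused whole. OPENING is the opening in per cent of the stroke, from 0 (shut) to 100 (fully open), set as the call begins (- or left out, the last holds). The fingers move at their own pace and stop on an object; FORCE is the grip in N (left out, the last holds). Time passes only in rows, so rows that do not move let the fingers close. It gives the time, the measured TCP pose, the force and the opening at its end, in the units of the state.
- manip.sense(): the state, without advancing time (a new reading comes with each control period).
- optics.snapshot(name): name is "scene" or "top" or "wrist"; returns (picture, depth): 400x640x3 uint8, red, green, blue; 400x640 float32, m along the optical axis (not along the pixel's ray), 0 where there is no reading.
- optics.camera_model(name): a dict with "mtx" (3x3 intrinsics, pixels), "camera_from_world" (4x4, takes a point from world to camera coordinates); the wrist camera has in their place "tool_from_camera" (4x4, takes a point from camera to tool coordinates, whose origin is the TCP and whose axes are the flange's). Camera axes: x right, y up, looking along -z (the intrinsics and any distortion apply to the point x, -y, -z); pixel columns grow to the right and rows downward; lengths in m; the calibration is good to about 2 mm. A picture is of the moment at which its call begins: read the wrist's pose just before it. camera_model takes no time and is no camera call.
- job.sign_off(): hands the job in, once; it reports no verdict.
The state is a dict: "t": time; "q": joint angles; "qd": joint speeds; "tau": joint torques, N m; "tcp_pos": TCP position; "tool_rot": TCP orientation; "force": force on the tool from outside, world axes, zero at the start; "ft_torque": the same for the moment, N m; "finger_gap": opening from 0.0 (shut) to 1.0 (fully open).
Only numpy, scipy, OpenCV 4.12 (cv2) and the standard library are available. Lean on these libraries where they do the work, as an engineer would, in place of code of your own. Each camera call takes 0.05 s, during which the arm holds its last target.

### The job

Pick up the painted wooden block, thread its hole onto the free end of the curved display rod, and slide it gently round the bend, turning it with the rod, until it rests against the black stop collar at the post. Feel your way, because the hand-bent rod also arches upwards by an unknown amount: do not force the block against the stand. Leave the block hanging there upright, and do not disturb the paint jar, the bowl or the dish.

Things in the scene. Friction and masses are not known exactly. Their poses are not given: they have to be found in the camera images.
- bore (a point): Centre of the hole of the painted wooden block (ochre, red borders; 28 mm in x, 40 mm in y, 60 mm high, about 50 g) that stands upright on the table. The round 15 mm hole runs right through along x, its centre 42 mm above the underside and midway in x and y; both ends are alike. Grip the flat sides at y = -20 and +20 mm. Axes are the block's: x along the hole, z up.
- stand: Display stand, fixed: dark wooden base 130 x 280 x 16 mm with red and ochre top; it carries a dark steel post, a black stop collar and a curved steel rod. Origin: underside of the base, near its middle; z up. The rod bulges towards +x. More than 14 N between block and stand counts as forcing it, so keep well below.
- arc_centre (a point): Nominal centre of the rod's bend, at the height of the rod's two ends (140 mm above the table). The rod is 12 mm thick, rigid, a circular arc of 130 mm radius about this point. Seen from here the free end lies at +50 degrees, the middle at 0 and the seat at -43.8 degrees from this frame's x axis (axes are the stand's, z up).
- rod_tip (a point): Free end of the rod: end point of its axis; the round nose stands out 6 mm further. x axis: level direction in which the block is pushed on; z up. The rod leans about the straight line from here to the collar: both ends are as stated, but its middle is up to 15 mm higher than a level arc, a different amount each time, not measured; extra heights go in proportion to the distance from that line.
- rod_mid (a point): Middle of the bend as it would be on a level arc, 46 mm from the line between the rod's ends; the real rod is up to 15 mm higher here, and climbs (first half) and falls (second half) by up to 14 degrees, so the block must be guided by feel. x axis: direction of sliding; z up.
- seat (a point): Where the centre of the block's hole belongs at the end: 14 mm before the face of the stop collar, so that the block's end face meets the collar. The real rod is up to 3.5 mm higher here, and the freely hanging block sits about 1.5 mm lower than the rod. x axis: level direction of sliding, square to the collar's face.
- collar (a point): Centre of the near face of the black stop collar, where the rod ends: a rigid disc 24 mm in diameter and 8 mm thick, in front of the post.
- paint_jar: Paint jar with a blue cap, 46 mm in diameter, 55 mm high, loose. Origin at the centre of the underside. Leave alone.
- bowl: Painted bowl, 92 mm in diameter, 42 mm high, loose. Origin at the centre of the underside. Leave alone.
- dish: Painted shallow dish, 104 mm in diameter, 26 mm high, loose. Origin at the centre of the underside. Leave alone.
There are look-alikes about, which are no part of the job. Of the things that look like the part that bears bore, take the one that is nearest to the robot's base at the start.

How it is judged:
On the way:
1. the block, threaded on the rod, passes the middle of the bend, turned to follow it (horizontal distance between bore and rod_mid below 0.02 m and distance between bore and rod_mid below 0.03 m and angle between the x axis of bore and the x axis of rod_mid, either way round below 0.35 rad), for 0.1 s.
At the end, for the whole second after the job is handed in: The block hangs on the rod against the stop collar: hole centre within 8 mm of the seat point (seen from above; 12 mm in all), hole direction within 0.45 rad of the seat's, upright within 0.45 rad, released and at rest (horizontal distance between bore and seat below 0.008 m and distance between bore and seat below 0.012 m and angle between the x axis of bore and the x axis of seat, either way round below 0.45 rad and angle between bore's own z axis and vertical below 0.45 rad and linear speed of block below 0.02 m/s); the robot touches nothing.
It fails at once if the block is forced: more than 14 N between block and stand (contact force between block and stand above 14 N).
It fails at once if the paint jar is moved (distance of paint_jar from where it was at the start of the episode above 0.015 m).
It fails at once if the bowl is moved (distance of bowl from where it was at the start of the episode above 0.015 m).
It fails at once if the dish is moved (distance of dish from where it was at the start of the episode above 0.015 m).
It also fails if it takes over 64 s, if anything falls off the work surface, if the arm or the gripper's body presses on something with over 40 N, if the wrist force passes 120 N, or if a joint passes its speed limit or range.

## Working session

There is one attempt and no reset: what is moved stays moved. The work goes in short steps, Python scripts to look and compute and a shell command to move; the robot and the scene stay as the last step left them, time stands still between calls to the robot, and variables do not carry over. Pictures are saved under pics/ and viewed, and the job is handed in when it is done.

```bash
ls; mkdir -p pics
cat > h.py <<'E'
import numpy as np, cv2
from station import manip, optics, job
def save(n,img,crop=None,s=1):
    if crop: img=img[crop[1]:crop[3],crop[0]:crop[2]]
    img=cv2.resize(img,None,fx=s,fy=s,interpolation=cv2.INTER_CUBIC)
    cv2.imwrite('pics/'+n,img[:,:,::-1])
def world(name,u,v,d,T=None):
    m=optics.camera_model(name);K=np.array(m['mtx'])
    p=np.array([(u-K[0,2])/K[0,0]*d,-(v-K[1,2])/K[1,1]*d,-d,1])
    return (np.linalg.inv(np.array(m['camera_from_world']))@p)[:3]
def proj(name,P):
    m=optics.camera_model(name);K=np.array(m['mtx'])
    c=np.array(m['camera_from_world'])@np.r_[P,1]
    return K[0,0]*c[0]/-c[2]+K[0,2], K[1,1]*-c[1]/-c[2]+K[1,2]
E
python3 - <<'E'
from h import *
for n in ['scene','top']:
    i,d=optics.snapshot(n); np.savez('/tmp/'+n,i=i,d=d); save(n+'0.png',i)
    m=optics.camera_model(n); print({k:np.round(v,3) if k!='x' else v for k,v in m.items() if not isinstance(v,str)})
print(manip.sense())
E
```

```text
pics
{'mtx': array([[436.106,   0.   , 322.707],
       [  0.   , 436.106, 194.672],
       [  0.   ,   0.   ,   1.   ]]), 'camera_from_world': array([[ 0.867,  0.498,  0.011, -0.502],
       [-0.413,  0.706,  0.575,  0.173],
       [ 0.279, -0.504,  0.818, -1.341],
       [ 0.   ,  0.   ,  0.   ,  1.   ]])}
{'mtx': array([[427.036,   0.   , 325.205],
       [  0.   , 427.036, 199.598],
       [  0.   ,   0.   ,   1.   ]]), 'camera_from_world': array([[ 0.007, -0.999,  0.032, -0.018],
       [ 0.997,  0.01 ,  0.075, -0.582],
       [-0.075,  0.031,  0.997, -1.17 ],
       [ 0.   ,  0.   ,  0.   ,  1.   ]])}
{'t': 0.1, 'q': array([ 9.26480365e-01,  5.28380495e-01,  1.43376493e+00, -1.58076750e-05,
        1.18139118e+00, -1.78490336e-01]), 'qd': array([-0.0013237 , -0.00219121, -0.00385605,  0.00104362, -0.00034155,
        0.0007512 ]), 'tau': array([ 6.58480008e-05, -4.43303239e+01, -1.78587306e+01, -2.30951582e-04,
        3.78781042e-03, -1.67813539e-05]), 'tcp_pos': array([0.28033132, 0.55793377, 0.24942989]), 'tool_rot': array([ 2.30809625e-01,  9.72998444e-01, -8.93793825e-04, -3.81988041e-04]), 'force': array([-0.22234412, -0.13539824, -0.41367638]), 'ft_torque': array([-0.01001083,  0.02253943,  0.03899666]), 'finger_gap': 1.0008147714606555}
```

View pics/scene0.png

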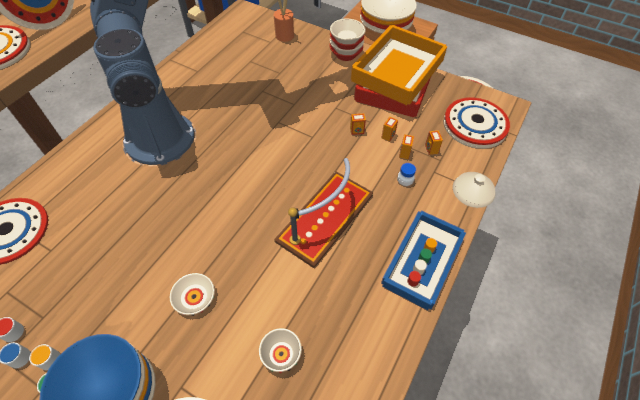

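View pics/top0.png

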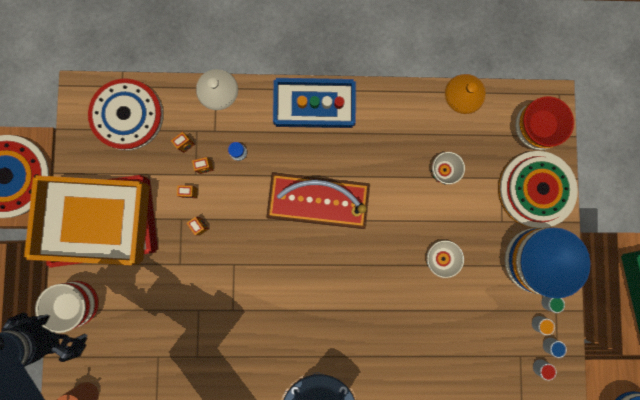

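The top view shows four ochre blocks at about (182,142), (202,164), (186,191) and (197,225), the stand at (318,200) with its post at (358,209), the jar at (236,151), and bowls at (448,168) and (445,259). I'll enlarge these areas.

Run:
```python
from h import *
T=np.load('/tmp/top.npz');S=np.load('/tmp/scene.npz')
save('topb.png',T['i'],(160,120,260,245),6 if 0 else 4.8)
save('tops.png',T['i'],(255,160,385,240),6)
save('scs.png',S['i'],(270,150,380,270),5)
save('scb.png',S['i'],(340,100,450,170),7)
for u,v in [(182,141),(202,163),(186,190),(197,225),(236,151),(448,168),(445,259),(124,113)]:
    d=T['d'][v-1:v+2,u-1:u+2].max(); p=world('top',u,v,d); print((u,v),p.round(3),np.hypot(p[0],p[1]).round(3))
```

```text
(182, 141) [0.735 0.378 0.057] 0.826
(202, 163) [0.675 0.322 0.059] 0.748
(186, 190) [0.602 0.363 0.057] 0.702
(197, 225) [0.508 0.33  0.058] 0.606
(236, 151) [0.71  0.233 0.052] 0.747
(448, 168) [ 0.678 -0.366  0.003] 0.771
(445, 259) [ 0.418 -0.354  0.002] 0.548
(124, 113) [0.818 0.549 0.027] 0.985
```

View pics/topb.png

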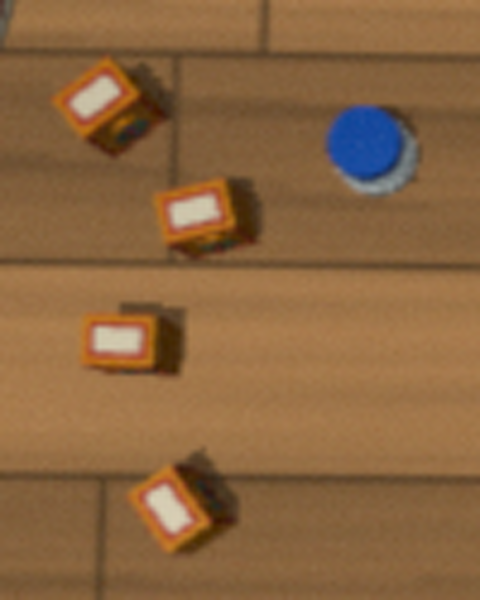

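View pics/tops.png

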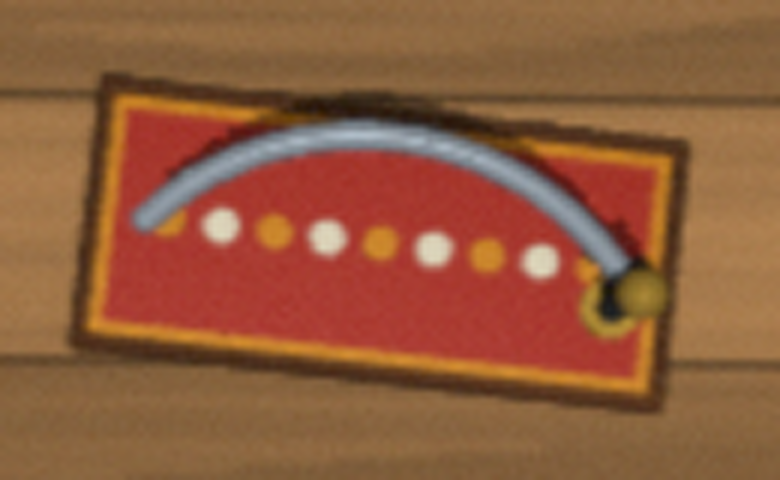

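View pics/scs.png

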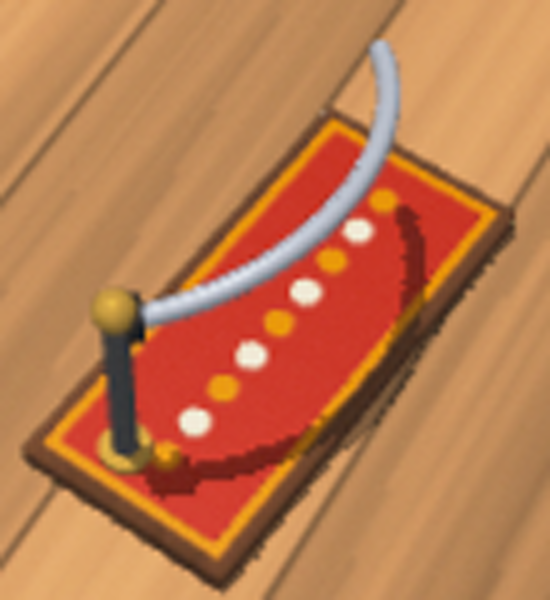

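View pics/scb.png

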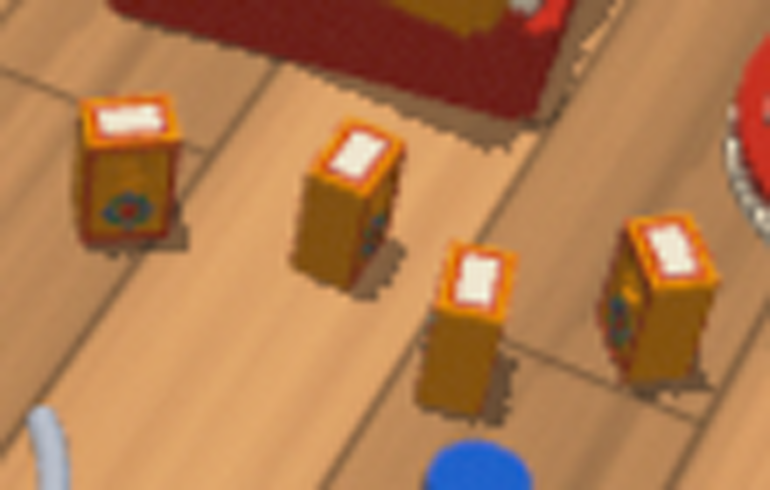

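```bash
cat > cloud.py <<'E'
from h import *
def cloud(n,f):
    i=f['i'];d=f['d'];v,u=np.nonzero(d>0);dd=d[v,u]
    m=optics.camera_model(n);K=np.array(m['mtx'])
    P=np.c_[(u-K[0,2])/K[0,0]*dd,-(v-K[1,2])/K[1,1]*dd,-dd,np.ones(len(dd))]
    return (P@np.linalg.inv(np.array(m['camera_from_world'])).T)[:,:3],i[v,u],u,v
E
python3 - <<'E'
from cloud import *
for n in ['top','scene']:
    P,c,u,v=cloud(n,np.load(f'/tmp/{n}.npz'))
    print(n,'table z',np.median(P[(abs(P[:,0]-.4)<.1)&(abs(P[:,1])<.1),2]))
    # block top
    m=(np.hypot(P[:,0]-.508,P[:,1]-.33)<.035)&(P[:,2]>.045)
    B=P[m]; r=cv2.minAreaRect((B[:,:2]*1000).astype(np.float32)); print(m.sum(),'z',np.median(B[:,2]),r)
    m=(P[:,2]>.105)&(P[:,2]<.22)&(abs(P[:,1])<.2)&(P[:,0]>.45)&(P[:,0]<.7)
    R=P[m];print(n,len(R)); 
    o=np.argsort(-R[:,1]); R=R[o]
    for q in np.array_split(R,16): print(q.mean(0).round(4),len(q))
    m=(P[:,2]>.008)&(P[:,2]<.025)&(abs(P[:,1])<.2)&(P[:,0]>.45)&(P[:,0]<.7)
    b=P[m]; print('base',np.median(b[:,2]),cv2.minAreaRect((b[:,:2]*1000).astype(np.float32)), cv2.boxPoints(cv2.minAreaRect((b[:,:2]*1000).astype(np.float32))).round(1).tolist())
E
```

```text
top table z 0.0007576084464389066
186 z 0.060958284557748654 ((506.6278076171875, 334.9024963378906), (40.57556915283203, 30.45987892150879), 36.17958068847656)
top 522
[0.5834 0.1043 0.1457] 33
[0.5929 0.0904 0.1502] 33
[0.6017 0.076  0.1529] 33
[0.6081 0.0603 0.1559] 33
[0.6117 0.044  0.157 ] 33
[0.6153 0.0274 0.1588] 33
[0.615  0.0108 0.1597] 33
[ 0.6131 -0.0059  0.16  ] 33
[ 0.6087 -0.0224  0.1588] 33
[ 0.6031 -0.0383  0.1576] 33
[ 0.5952 -0.0529  0.156 ] 32
[ 0.5861 -0.0664  0.1533] 32
[ 0.5727 -0.0798  0.149 ] 32
[ 0.5582 -0.0891  0.1495] 32
[ 0.5538 -0.0963  0.1538] 32
[ 0.5525 -0.1043  0.1552] 32
base 0.0171936973778275 ((580.1817626953125, 9.852035522460938), (204.2815704345703, 305.2507629394531), 11.696805953979492) [[449.20001220703125, 138.60000610351562], [511.1000061035156, -160.3000030517578], [711.0999755859375, -118.9000015258789], [649.2999877929688, 180.0]]
scene table z 0.0022024180486686085
143 z 0.06142791021746985 ((508.08648681640625, 335.04290771484375), (40.841522216796875, 35.133872985839844), 35.24809646606445)
scene 542
[0.5899 0.0964 0.1498] 34
[0.6041 0.0738 0.155 ] 34
[0.6131 0.0513 0.1582] 34
[0.6171 0.03   0.1595] 34
[0.6179 0.0098 0.1601] 34
[ 0.6158 -0.009   0.161 ] 34
[ 0.6119 -0.0256  0.1592] 34
[ 0.6052 -0.0406  0.1574] 34
[ 0.5991 -0.0547  0.1552] 34
[ 0.5897 -0.0675  0.1535] 34
[ 0.5796 -0.0791  0.1503] 34
[ 0.5674 -0.0887  0.149 ] 34
[ 0.5586 -0.0978  0.1531] 34
[ 0.5597 -0.1027  0.1451] 34
[ 0.5557 -0.1057  0.1321] 33
[ 0.5533 -0.1084  0.1441] 33
base 0.018379937858875706 ((581.3640747070312, -23.899520874023438), (186.79518127441406, 353.62872314453125), 0.8250312209129333) [[485.3999938964844, 151.60000610351562], [490.5, -202.0], [677.2999877929688, -199.39999389648438], [672.2000122070312, 154.1999969482422]]
```

```bash
cat > rod.py <<'E'
import numpy as np
R=.130
def axis(a,p):  # a deg-rad in stand frame
    cx,cy,yaw,h,dz=p
    d=R*np.cos(a)-R*np.cos(np.radians(50)); z=.140+dz+h*d/.0464
    return np.stack([cx+R*np.cos(a+yaw),cy+R*np.sin(a+yaw),z],-1)
E
python3 - <<'E'
from cloud import *
from rod import *
from scipy.optimize import least_squares
from scipy.spatial import cKDTree
aa=np.radians(np.linspace(-48,50,800))
allP={}
for n,tz in [('top',.0008),('scene',.0022)]:
    P,c,u,v=cloud(n,np.load(f'/tmp/{n}.npz'))
    m=(P[:,2]>.125)&(P[:,2]<.17)&(P[:,1]<.14)&(P[:,1]>-.08)&(P[:,0]>.54)&(P[:,0]<.66)
    P=P[m]-[0,0,tz]; allP[n]=P
for k,P in [*allP.items(),('both',np.vstack(list(allP.values())))]:
    def f(p): 
        d,i=cKDTree(axis(aa,p)).query(P); return (d-.006)
    r=least_squares(f,[.49,.02,-.1,.01,0],loss='soft_l1',f_scale=.001,x_scale=[.01,.01,.1,.01,.01],diff_step=1e-3)
    print(k,r.x.round(4),np.degrees(r.x[2]),np.std(f(r.x)))
    p=r.x; 
    for nm,a in [('tip',50),('mid',0),('seat',-43.8),('collar',-50)]: print(nm,axis(np.radians(a),p).round(4))
    print('ymax pts',P[np.argsort(-P[:,1])[:6]].round(4).tolist())
# base colors corners
E
```

```text
top [ 4.860e-01  1.690e-02 -1.143e-01  1.470e-02 -1.000e-04] -6.549721911871292 0.0014693913395219483
tip [0.5803 0.1063 0.1399]
mid [0.6151 0.0021 0.1546]
seat [ 0.5689 -0.0832  0.1432]
collar [ 0.5576 -0.0915  0.1399]
ymax pts [[0.5831, 0.1118, 0.1428], [0.5806, 0.1117, 0.1434], [0.5781, 0.1116, 0.1434], [0.5856, 0.1092, 0.1441], [0.578, 0.1091, 0.1443], [0.5804, 0.109, 0.1463]]
scene [ 4.872e-01  1.690e-02 -9.960e-02  1.440e-02 -4.000e-04] -5.706069681728137 0.0013597102123521425
tip [0.5802 0.1077 0.1396]
mid [0.6165 0.004  0.1541]
seat [ 0.5716 -0.082   0.1428]
collar [ 0.5604 -0.0905  0.1396]
ymax pts [[0.5827, 0.1091, 0.1447], [0.5835, 0.1079, 0.1425], [0.5779, 0.1075, 0.1434], [0.5868, 0.1067, 0.1457], [0.5817, 0.1052, 0.1481], [0.5825, 0.1039, 0.146]]
both [ 4.865e-01  1.680e-02 -1.083e-01  1.460e-02 -2.000e-04] -6.202942348344083 0.0014675525528122248
tip [0.5803 0.1067 0.1398]
mid [0.6157 0.0027 0.1544]
seat [ 0.5701 -0.0828  0.143 ]
collar [ 0.5588 -0.0913  0.1398]
ymax pts [[0.5831, 0.1118, 0.1428], [0.5806, 0.1117, 0.1434], [0.5781, 0.1116, 0.1434], [0.5856, 0.1092, 0.1441], [0.5827, 0.1091, 0.1447], [0.578, 0.1091, 0.1443]]
```

```bash
python3 -m inch '[2.83,-2.79,0,-0.06,2.83,-2.79,0,-0.06,2.83,-2.79,0,-0.06,2.83,-2.79,0,-0.06,2.83,-2.79,0,-0.06,2.83,-2.79,0,-0.06,2.83,-2.79,0,-0.06,2.83,-2.79,0,-0.055,0,0,0,0,0,0,0,0]' 100 20
python3 - <<'E'
from h import *
s=manip.sense(); i,d=optics.snapshot('wrist'); np.savez('/tmp/w1',i=i,d=d,p=s['tcp_pos'],r=s['tool_rot']); save('w1.png',i)
print(optics.camera_model('wrist'))
from scipy.spatial.transform import Rotation as Ro
print(s['tcp_pos'],Ro.from_quat(s['tool_rot']).as_matrix().round(4),s['force'],s['t'])
E
```

```text
t: 1.35
tcp_pos: [0.5065, 0.3352, 0.2498]
tool_rot: [0.453, 0.891, -0.0, -0.001]
force: [-0.4, 0.9, 0.8]
finger_gap: 0.999
{'mtx': array([[275.44013834,   0.        , 316.30816329],
       [  0.        , 275.44013834, 202.14935614],
       [  0.        ,   0.        ,   1.        ]]), 'tool_from_camera': array([[ 3.21388097e-04,  9.65345615e-01,  2.60974598e-01,
         6.70655208e-02],
       [ 9.99999817e-01, -1.76669345e-04, -5.77991353e-04,
        -2.39710711e-04],
       [-5.11855207e-04,  2.60974736e-01, -9.65345495e-01,
        -1.21791355e-01],
       [ 0.00000000e+00,  0.00000000e+00,  0.00000000e+00,
         1.00000000e+00]])}
[0.50645148 0.33518004 0.24980443] [[-5.890e-01  8.081e-01 -1.600e-03]
 [ 8.081e-01  5.890e-01 -1.000e-04]
 [ 9.000e-04 -1.400e-03 -1.000e+00]] [-0.444252    0.88252155  0.82153877] 1.35
```

View pics/w1.png

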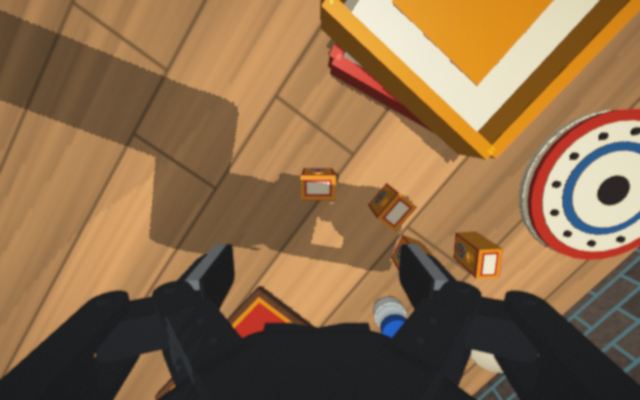

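The wrist view shows the target block at (318,187), nearly square between the jaws, with the neighbouring block at (392,205) clear of the fingers. I'll measure it in this frame.

```bash
cat > wr.py <<'E'
from h import *
from scipy.spatial.transform import Rotation as Ro
def wcloud(f,tool=False):
    i=f['i'];d=f['d'];v,u=np.nonzero(d>0);dd=d[v,u]
    m=optics.camera_model('wrist');K=np.array(m['mtx'])
    P=np.c_[(u-K[0,2])/K[0,0]*dd,-(v-K[1,2])/K[1,1]*dd,-dd,np.ones(len(dd))]@np.array(m['tool_from_camera']).T
    P=P[:,:3]
    if not tool: P=P@Ro.from_quat(f['r']).as_matrix().T+f['p']
    return P,i[v,u],u,v
E
python3 - <<'E'
from wr import *
f=np.load('/tmp/w1.npz')
save('w1c.png',f['i'],(290,150,430,280),5)
P,c,u,v=wcloud(f)
m=(np.hypot(P[:,0]-.507,P[:,1]-.335)<.06)
tz=np.median(P[m&(P[:,2]<.02),2])
B=P[(np.hypot(P[:,0]-.507,P[:,1]-.335)<.032)&(abs(P[:,2]-.06)<.006)]
r=cv2.minAreaRect((B[:,:2]*1000).astype(np.float32));print(tz,len(B),B[:,2].mean(),r, np.median(B,0))
E
```

```text
-0.001678299649149756 864 0.05847464693093237 ((507.5293273925781, 336.38226318359375), (39.80363082885742, 28.557729721069336), 36.24936294555664) [0.50721688 0.33670745 0.05851388]
```

View pics/w1c.png

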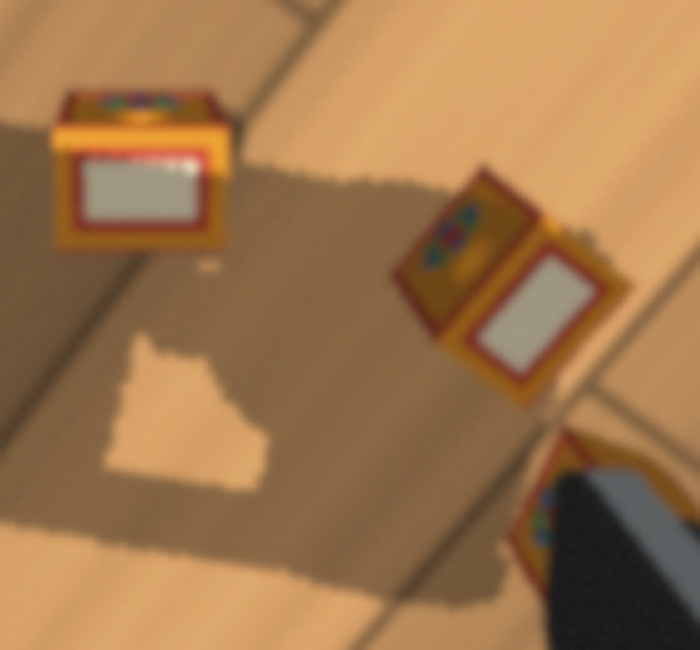

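```bash
python3 -m inch '[0.05,0.06,-4,0,0.05,0.06,-4,0,0,0,-4,0,0,0,-4,0,0,0,-2.5,0,0,0,-1.5,0,0,0,0,0,0,0,0,0]' 100 20;  python3 -m inch '[0,0,0,0,0,0,0,0,0,0,0,0,0,0,0,0,0,0,0,0,0,0,0,0]' 20 20; python3 -m inch '[0,0,0,0,0,0,0,0]' 20 20
```

```text
t: 2.4
tcp_pos: [0.5086, 0.3371, 0.0514]
tool_rot: [0.453, 0.892, 0.001, 0.001]
force: [-0.1, 0.5, 0.3]
finger_gap: 1.003
t: 3.15
tcp_pos: [0.5086, 0.3366, 0.051]
tool_rot: [0.453, 0.891, 0.0, 0.0]
force: [-0.9, 0.1, 4.4]
finger_gap: 0.459
t: 3.4
tcp_pos: [0.5085, 0.3365, 0.051]
tool_rot: [0.453, 0.891, 0.0, 0.0]
force: [-0.9, 0.5, 5.6]
finger_gap: 0.466
```

```bash
python3 -m inch '[-0.13,0.18,0,0,-0.13,0.18,0.03,0]' - 20; python3 -m inch '[-0.13,0.18,0.03,0,-0.13,0.18,0.03,0]' - 20
python3 - <<'E'
from wr import *
print(manip.sense()['ft_torque'])
i,d=optics.snapshot('scene'); save('s2.png',i,(320,90,400,160),8)
E
```

```text
t: 3.65
tcp_pos: [0.5063, 0.3399, 0.0511]
tool_rot: [0.453, 0.891, 0.0, 0.001]
force: [1.4, -2.1, 3.3]
finger_gap: 0.464
t: 3.9
tcp_pos: [0.5027, 0.3437, 0.051]
tool_rot: [0.453, 0.891, -0.0, -0.0]
force: [-0.0, -0.9, 1.8]
finger_gap: 0.464
[-0.12152847 -0.19266079 -0.00302378]
```

View pics/s2.png

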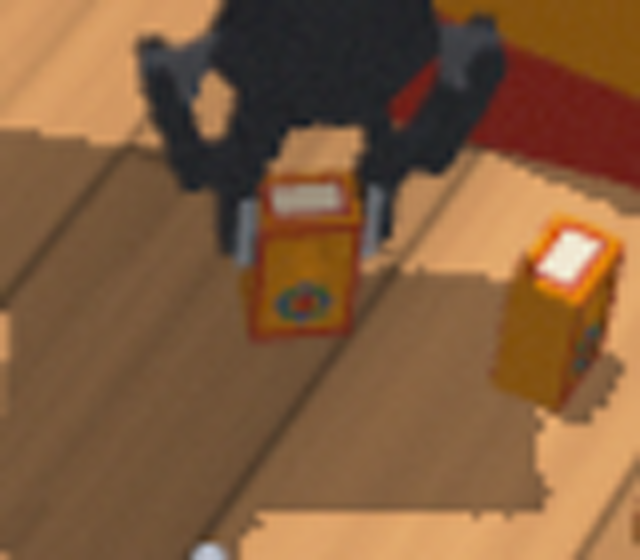

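The gripped block stands at (305,255) in the crop, with the pads on its sides. I can't judge the tilt by eye, so I'll fit its top face from the wrist depth.

```bash
cat > tilt.py <<'E'
from wr import *
def tilt(tag):
    s=manip.sense(); i,d=optics.snapshot('wrist'); f=dict(i=i,d=d,p=s['tcp_pos'],r=s['tool_rot']); np.savez('/tmp/'+tag,**f)
    P,c,u,v=wcloud(f,True)
    m=(abs(P[:,0])<.03)&(abs(P[:,1])<.016)&(P[:,2]<.012)&(P[:,2]>-.03)
    B=P[m]; 
    # top plane via RANSAC-ish: points facing up
    best=None;rng=np.random.default_rng(0)
    for _ in range(400):
        q=B[rng.choice(len(B),3,False)]; n=np.cross(q[1]-q[0],q[2]-q[0]); L=np.linalg.norm(n)
        if L<1e-6: continue
        n/=L
        if abs(n[2])<.8: continue
        k=abs((B-q[0])@n)<.0007
        if best is None or k.sum()>best.sum(): best=k
    Q=B[best]; C=Q.mean(0); n=np.linalg.svd(Q-C)[2][2]; n*=-np.sign(n[2])
    print(tag,len(B),len(Q),'centre',C.round(4),'normal(tool)',n.round(3),'tilt about y deg',np.degrees(np.arctan2(n[0],-n[2])).round(1),'x range',np.percentile(Q[:,0],[1,99]).round(4))
    save(tag+'.png',i)
E
python3 - <<'E'
from tilt import *
tilt('w2')
E
```

```text
w2 4672 2785 centre [ 0.0008 -0.0001 -0.0077] normal(tool) [ 0. -0. -1.] tilt about y deg 0.0 x range [-0.0141  0.0147]
```

View pics/w2.png

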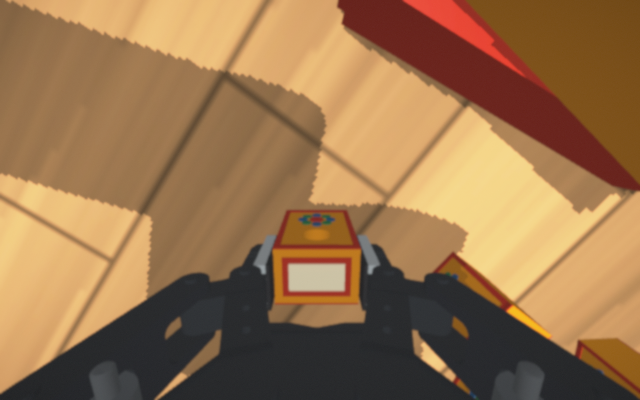

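```bash
python3 -m inch '[0,0,0,0,0,0,-0.1,0]' 46 20; python3 -m inch '[-0.13,0.18,0.03,0,-0.13,0.18,0.03,0,-0.13,0.18,0.03,0,-0.13,0.18,0.03,0]' - 20
python3 - <<'E'
from tilt import *
tilt('w3'); print(manip.sense()['ft_torque'])
E
```

```text
t: 4.25
tcp_pos: [0.5025, 0.3439, 0.051]
tool_rot: [0.453, 0.891, -0.0, -0.0]
force: [-3.2, -0.8, 13.5]
finger_gap: 0.465
t: 4.75
tcp_pos: [0.4972, 0.3509, 0.051]
tool_rot: [0.453, 0.891, -0.0, -0.0]
force: [0.5, 0.0, 1.1]
finger_gap: 0.465
w3 4692 2804 centre [ 0.0007  0.0001 -0.0075] normal(tool) [ 0.004 -0.005 -1.   ] tilt about y deg 0.2 x range [-0.0141  0.0147]
[-0.03689418 -0.05536897 -0.08690508]
```

```bash
python3 -m inch '[0,0,-0.1,0,0,0,-0.1,0]' 46.5 20; python3 -m inch '[-0.12,0.16,0,0,-0.12,0.16,0,0,0,0,0,0]' - 20; python3 -m inch '[-0.12,0.16,0,0,-0.12,0.16,0,0]' - 20
python3 - <<'E'
from tilt import *
tilt('w4'); print(manip.sense()['ft_torque'])
E
```

```text
t: 5.05
tcp_pos: [0.497, 0.3511, 0.0509]
tool_rot: [0.453, 0.891, -0.0, -0.001]
force: [-3.4, -1.2, 18.5]
finger_gap: 0.466
t: 5.42
tcp_pos: [0.4963, 0.3535, 0.051]
tool_rot: [0.453, 0.892, 0.0, 0.001]
force: [1.3, -4.6, 10.9]
finger_gap: 0.469
t: 5.68
tcp_pos: [0.4946, 0.357, 0.051]
tool_rot: [0.453, 0.892, 0.001, 0.002]
force: [1.7, -2.5, 9.9]
finger_gap: 0.466
w4 4685 2771 centre [ 0.0008  0.0001 -0.0078] normal(tool) [ 0.004  0.005 -1.   ] tilt about y deg 0.3 x range [-0.0138  0.0147]
[-0.61403846 -0.19555112  0.03439422]
```

```bash
python3 -m inch '[0,0,0,0,0,0,0,0]' 46.9 20; python3 -m inch '[0,0,0,0,0,0,0,0]' 47.2 20;python3 -m inch '[0,0,0,0,0,0,0,0]' 47.5 20
```

```text
t: 5.98
tcp_pos: [0.4923, 0.3572, 0.0489]
tool_rot: [0.453, 0.891, -0.0, -0.001]
force: [0.4, 0.3, -0.3]
finger_gap: 0.473
t: 6.22
tcp_pos: [0.4923, 0.3571, 0.0489]
tool_rot: [0.453, 0.891, -0.001, -0.0]
force: [-0.0, -0.7, -0.7]
finger_gap: 0.473
t: 6.48
tcp_pos: [0.4927, 0.3572, 0.0493]
tool_rot: [0.453, 0.891, -0.0, -0.0]
force: [0.2, -1.1, -0.1]
finger_gap: 0.473
```

```bash
python3 -m inch '[0,0,0,0,0,0,-0.35,0,0,0,-0.35,0,0,0,0,0]' 51 20; python3 -m inch '[0,0,0,0,0,0,0,0,0,0,0,0]' 44 20; python3 -m inch '[0,0,1,0,0,0,2,0,0,0,2,0,0,0,0,0]' 44 20
python3 - <<'E'
from tilt import *
tilt('w5')
s=manip.sense();print(s['force'],s['ft_torque'],s['tcp_pos'])
E
```

```text
t: 6.98
tcp_pos: [0.4926, 0.3571, 0.0419]
tool_rot: [0.453, 0.891, -0.0, -0.0]
force: [-0.6, -0.2, 0.7]
finger_gap: 0.514
t: 7.35
tcp_pos: [0.4928, 0.3572, 0.0424]
tool_rot: [0.453, 0.891, -0.0, -0.0]
force: [-0.4, -0.5, -1.0]
finger_gap: 0.466
t: 7.85
tcp_pos: [0.4945, 0.3581, 0.0954]
tool_rot: [0.453, 0.891, 0.002, 0.002]
force: [-0.1, -0.2, -0.5]
finger_gap: 0.466
w5 5966 3166 centre [ 0.0013 -0.0002 -0.0165] normal(tool) [ 0.017 -0.006 -1.   ] tilt about y deg 1.0 x range [-0.0142  0.0142]
[ 0.03462591  0.43440116 -0.51936522] [-0.01397702  0.04965467 -0.05254451] [0.49370032 0.35762917 0.09414558]
```

```bash
python3 -m inch '[0.9,-3.5,1.2,0.022,0.9,-3.5,1.2,0.022,0.75,-3.5,1.1,0.022,0.7,-3.5,1.1,0.022,0.7,-3.5,0,0.022,0.6,-3.3,0,0.024,0,0,0,0,0,0,0,0]' 44 20
python3 - <<'E'
from tilt import *
tilt('w6')
s=manip.sense();print(s['force'],s['ft_torque'],s['tcp_pos'],Ro.from_quat(s['tool_rot']).as_matrix()[:,1])
for n in ['scene','top']:
    i,d=optics.snapshot(n); np.savez('/tmp/'+n+'6',i=i,d=d)
    save(n+'6.png',i,(270,100,400,230) if n=='scene' else (240,150,380,250),5.5)
E
```

```text
t: 8.9
tcp_pos: [0.5379, 0.1495, 0.138]
tool_rot: [0.393, 0.92, -0.0, -0.001]
force: [0.1, -0.2, 0.8]
finger_gap: 0.467
w6 5976 3250 centre [ 0.0008 -0.     -0.0166] normal(tool) [ 0.007 -0.008 -1.   ] tilt about y deg 0.4 x range [-0.0143  0.0142]
[ 1.03321385 -0.23424593 -0.40355287] [ 0.01225967 -0.01307246 -0.07907419] [0.5378408  0.14991002 0.13808742] [ 7.21836231e-01  6.92063722e-01 -5.10021401e-04]
```

View pics/scene6.png

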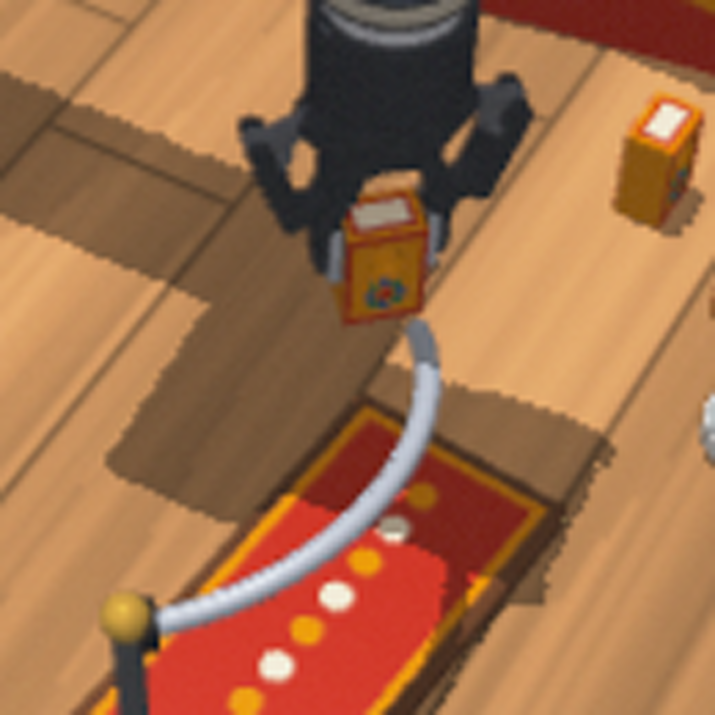

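View pics/top6.png

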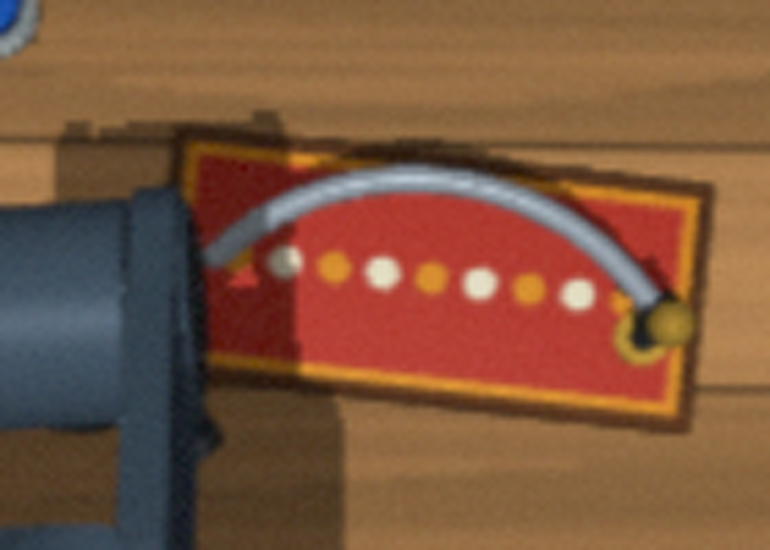

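View pics/w6.png

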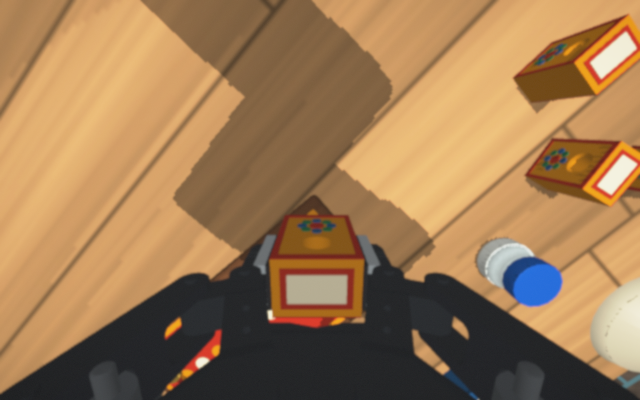

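The scene crop shows the block's front face, with the rosette at (385,292), about 30 mm short of the rod tip at (418,330), and the rod shadowed but free. I'll compare the block's camera position with the TCP to find the camera bias near the tip.

Run:
```python
from cloud import *
from wr import Ro
s=manip.sense();p=s['tcp_pos'];M=Ro.from_quat(s['tool_rot']).as_matrix();print(p.round(4))
P,c,u,v=cloud('scene',np.load('/tmp/scene6.npz'))
q=(P-p)@M  # tool coords
m=(abs(q[:,0])<.02)&(abs(q[:,1])<.025)&(q[:,2]<.025)&(q[:,2]>-.03)
b=q[m]
t=b[(abs(b[:,2]+.018)<.004)&(abs(b[:,1])<.019)]
print('top',len(t),t.mean(0).round(4),np.percentile(t[:,0],[2,98]).round(4),np.percentile(t[:,1],[2,98]).round(4))
f=b[(b[:,2]>-.012)&(b[:,0]<-.008)]
print('front',len(f),np.median(f,0).round(4),np.percentile(f[:,1],[2,98]).round(4), 'zmax',np.percentile(f[:,2],99))
# rod tip in tool coords from scene cloud
r=(q[:,2]>-.02)&(q[:,2]<.02)&(q[:,0]<-.03)&(q[:,0]>-.08)&(abs(q[:,1])<.03)
for lo in np.arange(-.08,-.03,.005):
    k=r&(q[:,0]>=lo)&(q[:,0]<lo+.005)
    if k.sum(): print(lo.round(3),k.sum(),q[k].mean(0).round(4),q[k].min(0).round(4),q[k].max(0).round(4))
```

```text
[0.5379 0.1502 0.1382]
top 105 [-0.0044  0.0011 -0.0194] [-0.0177  0.0124] [-0.0174  0.0188]
front 147 [-0.0148 -0.0015  0.006 ] [-0.0227  0.0234] zmax 0.024711626565563773
-0.08 6 [-0.0781  0.0001 -0.0123] [-0.08  -0.004 -0.014] [-0.0758  0.0048 -0.0102]
-0.075 6 [-0.0728  0.0003 -0.0106] [-0.0745 -0.0046 -0.0121] [-0.0716  0.0051 -0.0085]
-0.07 7 [-0.0676  0.0007 -0.0103] [-0.0694 -0.0039 -0.0122] [-0.0652  0.0044 -0.0091]
-0.065 4 [-0.0623  0.0007 -0.0095] [-0.0642 -0.0025 -0.0108] [-0.0601  0.0041 -0.0079]
-0.06 1 [-0.0595 -0.0011 -0.0087] [-0.0595 -0.0011 -0.0087] [-0.0595 -0.0011 -0.0087]
```

```bash
python3 -m inch '[0.54,-0.56,0.08,0,0.54,-0.56,0.08,0,0.54,-0.56,0.07,0,0.54,-0.56,0,0,0.52,-0.55,0,0,0,0,0,0,0,0,0,0]' 44 20
python3 - <<'E'
from tilt import *
s=manip.sense();print(s['force'],s['ft_torque'],s['tcp_pos'])
i,d=optics.snapshot('scene'); np.savez('/tmp/scene7',i=i,d=d)
save('scene7.png',i,(310,110,390,190),8)
E
```

```text
t: 9.93
tcp_pos: [0.5649, 0.1213, 0.1406]
tool_rot: [0.393, 0.92, -0.0, -0.0]
force: [0.2, 0.2, -0.9]
finger_gap: 0.464
[ 0.23662813  0.16276429 -0.93001786] [ 0.00153115 -0.05097557 -0.02323858] [0.56490705 0.1212701  0.14059212]
```

View pics/scene7.png

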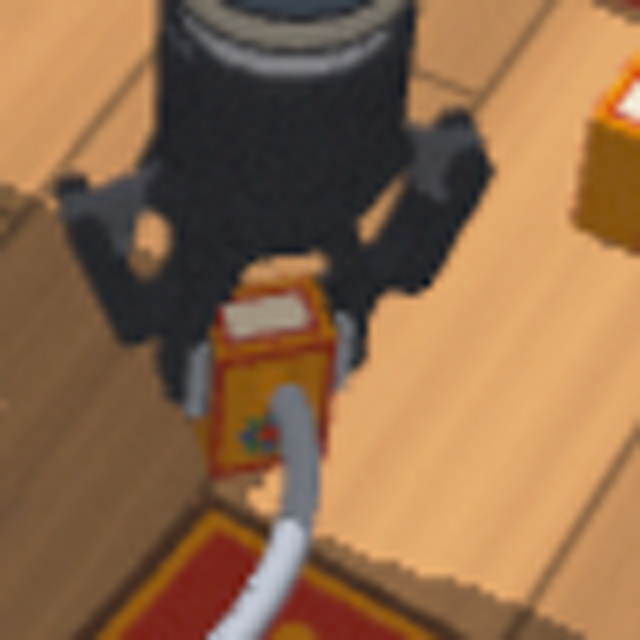

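```bash
cat > ov.py <<'E'
from h import *
from rod import axis
from wr import Ro
def overlay(f,tag,crop,sc,p,dims=True,pr=(.4865,.0168,-.1083,.0146,-.0002),boff=(0,0,0),roff=(0,0,0)):
    s=manip.sense();M=Ro.from_quat(s['tool_rot']).as_matrix()
    i=f['i'];img=cv2.resize(i[crop[1]:crop[3],crop[0]:crop[2]],None,fx=sc,fy=sc,interpolation=cv2.INTER_CUBIC).copy()
    def px(P):
        u,v=proj('scene',P);return (int(round((u+.5-crop[0])*sc-.5)),int(round((v+.5-crop[1])*sc-.5)))
    c=np.array([[x,y,z] for x in(-.014,.014) for y in(-.02,.02) for z in(-.018,.042)])
    W=(c+boff)@M.T+p
    for a in range(8):
        for b in range(a):
            if (c[a]!=c[b]).sum()==1: cv2.line(img,px(W[a]),px(W[b]),(0,255,255),1)
    for t in np.linspace(0,2*np.pi,24): cv2.circle(img,px(np.array([-.014,.0075*np.cos(t),.0075*np.sin(t)])@M.T+p+M@np.array(boff)),1,(0,255,0),-1)
    A=axis(np.radians(np.linspace(50,20,30)),pr)+roff
    for a in A: cv2.circle(img,px(a),1,(255,0,255),-1)
    cv2.circle(img,px(A[0]),int(.006*436/1.25*sc),(255,0,255),1)
    cv2.imwrite('pics/'+tag,img[:,:,::-1])
E
python3 - <<'E'
from ov import *
f=np.load('/tmp/scene7.npz');p=manip.sense()['tcp_pos']
overlay(f,'ov7.png',(310,110,390,190),8,p)
E
```

```text
(no output)
```

View pics/ov7.png

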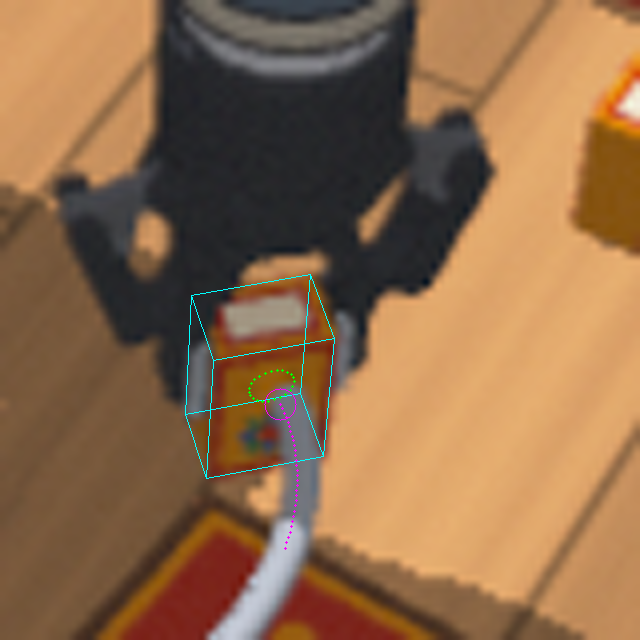

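Run:
```python
from ov import *
f=np.load('/tmp/scene7.npz');p=manip.sense()['tcp_pos']
save('scene7z.png',f['i'],(330,140,360,180),15)
overlay(f,'ov7z.png',(330,140,360,180),15,p,pr=(.4872,.0169,-.0996,.0144,-.0004),roff=(0,0,.0022))
a=cv2.imread('pics/scene7z.png');b=cv2.imread('pics/ov7z.png');cv2.imwrite('pics/c7.png',cv2.resize(np.hstack([a,b]),(800,533)))
```

```text
(no output)
```

View pics/c7.png

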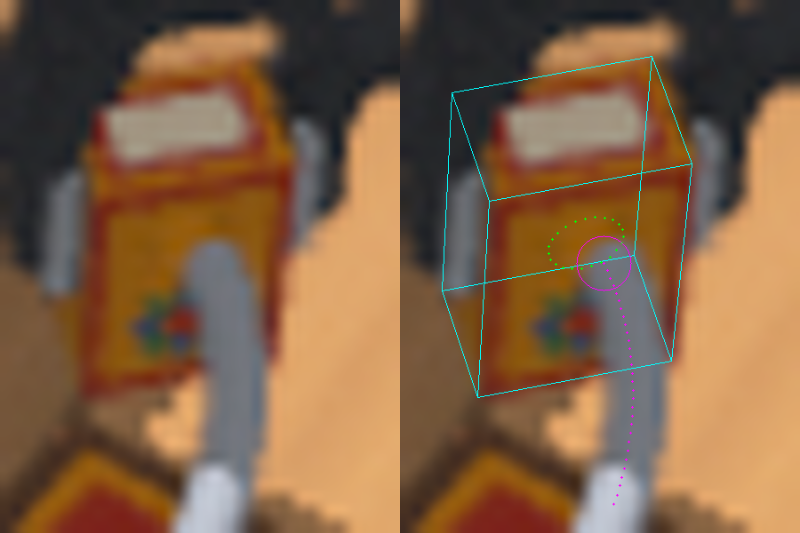

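Run:
```python
from ov import *
f=np.load('/tmp/scene.npz')
sc=12;crop=(315,152,365,200)
img=cv2.resize(f['i'][crop[1]:crop[3],crop[0]:crop[2]],None,fx=sc,fy=sc,interpolation=cv2.INTER_CUBIC).copy()
def px(P):
    u,v=proj('scene',P);return (int(round((u+.5-crop[0])*sc-.5)),int(round((v+.5-crop[1])*sc-.5)))
for pr,col,ro in [((.4865,.0168,-.1083,.0146,-.0002),(255,0,255),(0,0,0)),((.4872,.0169,-.0996,.0144,-.0004),(0,0,0),(0,0,.0022))]:
    for a in axis(np.radians(np.linspace(50,0,41)),pr)+ro: cv2.circle(img,px(a),2,col,-1)
cv2.imwrite('pics/ov0.png',img[:,:,::-1])
d=f['d'][152:200,315:365]
```

```text
(no output)
```

View pics/ov0.png

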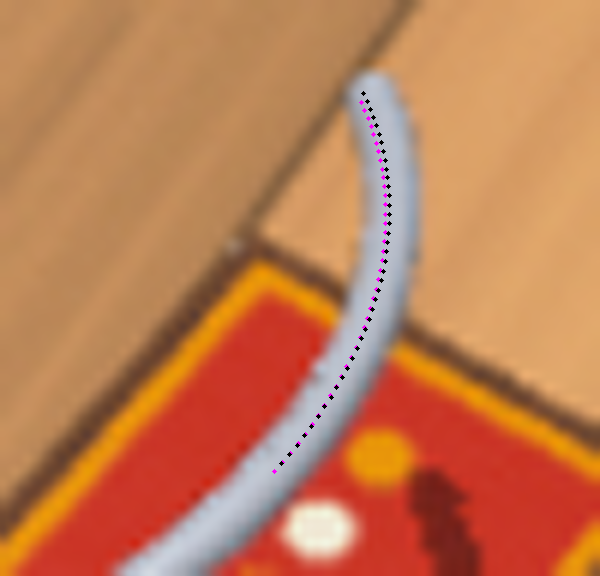

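```bash
cat > fit2.py <<'E'
from h import *
from rod import axis
from scipy.optimize import least_squares
from scipy.spatial import cKDTree
def mask(n,crop,f):
    i=f['i'][crop[1]:crop[3],crop[0]:crop[2]].astype(int)
    r,g,b=i[...,0],i[...,1],i[...,2]
    m=((b-r)>-12)&(i.sum(-1)>240)&(i.max(-1)-i.min(-1)<70)
    k,l,st,_=cv2.connectedComponentsWithStats(m.astype(np.uint8),connectivity=8)
    j=1+np.argmax(st[1:,4]); return l==j
aa=np.radians(np.linspace(-44,50,600))
def dense(n,p): 
    A=axis(aa,p); m=optics.camera_model(n);K=np.array(m['mtx'])
    c=np.c_[A,np.ones(len(A))]@np.array(m['camera_from_world']).T
    return np.c_[K[0,0]*c[:,0]/-c[:,2]+K[0,2],K[1,1]*-c[:,1]/-c[:,2]+K[1,2]], -c[:,2],K[0,0]
E
python3 - <<'E'
from fit2 import *
crops={'scene':(285,150,365,225),'top':(262,165,375,222)}
ms={}
for n in crops:
    f=np.load(f'/tmp/{n}.npz'); m=mask(n,crops[n],f); ms[n]=m
    i=f['i'][crops[n][1]:crops[n][3],crops[n][0]:crops[n][2]].copy(); i[m]=(0,255,0); save('m_'+n+'.png',i,None,6); print(n,m.sum())
E
```

```text
scene 341
top 392
```

View pics/m_scene.png

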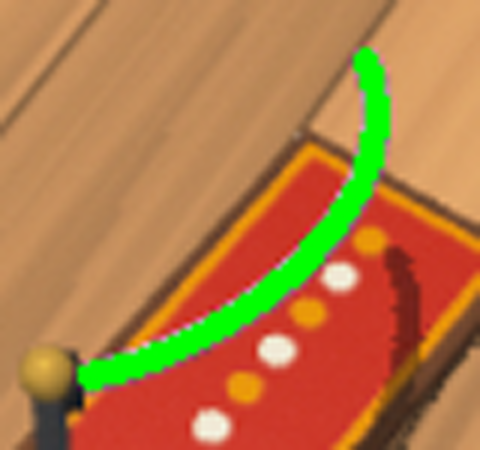

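View pics/m_top.png

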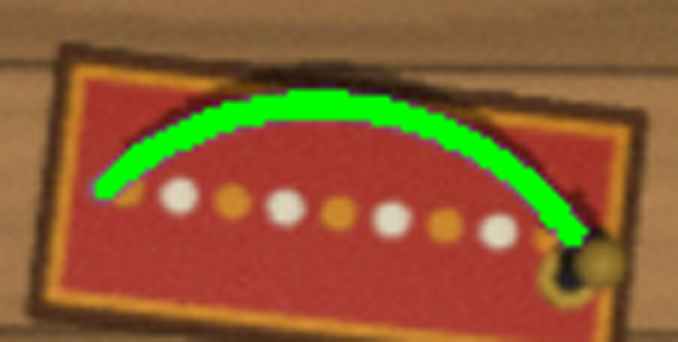

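```bash
cat > fit3.py <<'E'
from fit2 import *
crops={'scene':(285,150,365,225),'top':(262,165,375,222)}
D={}
for n in crops:
    f=np.load(f'/tmp/{n}.npz'); m=mask(n,crops[n],f); vv,uu=np.mgrid[crops[n][1]:crops[n][3],crops[n][0]:crops[n][2]]
    D[n]=(m,np.c_[uu.ravel(),vv.ravel()])
def res(p,ns):
    out=[]
    for n in ns:
        m,pts=D[n]; A,dep,fx=dense(n,p); d,i=cKDTree(A).query(pts)
        r=.006*fx/dep[i]; s=1/(1+np.exp(-(r-d)/.35)); e=(s-m.ravel())
        e[(i<25)]=0
        out.append(e)
    return np.concatenate(out)
if __name__=='__main__':
  for ns in (['scene'],['top'],['scene','top']):
    f=lambda q: np.r_[res([*q[:4],0],ns)]
    r=least_squares(f,[.4865,.0168,-.108,.0146],x_scale=[.01,.01,.05,.01],diff_step=3e-3)
    p=[*r.x,0]; print(ns,r.x.round(4),'yaw',np.degrees(r.x[2]).round(2),'cost',r.cost.round(1))
    for nm,a in [('tip',50),('mid',0),('seat',-43.8),('collar',-50)]: print('  ',nm,axis(np.radians(a),p).round(4))
E
python3 fit3.py
```

```text
['scene'] [ 0.4882  0.0168 -0.1009  0.0191] yaw -5.78 cost 19.8
   tip [0.5814 0.1074 0.14  ]
   mid [0.6176 0.0037 0.1591]
   seat [ 0.5725 -0.0822  0.1442]
   collar [ 0.5613 -0.0907  0.14  ]
['top'] [ 0.487   0.0168 -0.1266  0.0044] yaw -7.25 cost 16.7
   tip [0.5825 0.1051 0.14  ]
   mid [6.160e-01 4.000e-04 1.444e-01]
   seat [ 0.5687 -0.0843  0.141 ]
   collar [ 0.5573 -0.0925  0.14  ]
['scene', 'top'] [ 0.4864  0.0177 -0.1292  0.0131] yaw -7.4 cost 42.6
   tip [0.5821 0.1057 0.14  ]
   mid [0.6153 0.0009 0.1531]
   seat [ 0.5679 -0.0836  0.1429]
   collar [ 0.5565 -0.0918  0.14  ]
```

```bash
python3 -m inch '[0.15,0.14,0,0,0,0,0,0]' 44 20
python3 - <<'E'
from ov import *
i,d=optics.snapshot('scene'); f=dict(i=i,d=d);np.savez('/tmp/scene8',**f)
p=manip.sense()['tcp_pos'];print(p)
save('scene8z.png',f['i'],(330,140,360,180),15)
overlay(f,'ov8z.png',(330,140,360,180),15,p,pr=(.4882,.0168,-.1009,.0191,0))
a=cv2.imread('pics/scene8z.png');b=cv2.imread('pics/ov8z.png');cv2.imwrite('pics/c8.png',cv2.resize(np.hstack([a,b]),(800,533)))
E
```

```text
t: 10.22
tcp_pos: [0.5667, 0.123, 0.1408]
tool_rot: [0.392, 0.92, 0.0, 0.0]
force: [-0.1, 0.1, -0.2]
finger_gap: 0.468
[0.56666398 0.1229474  0.14074146]
```

View pics/c8.png

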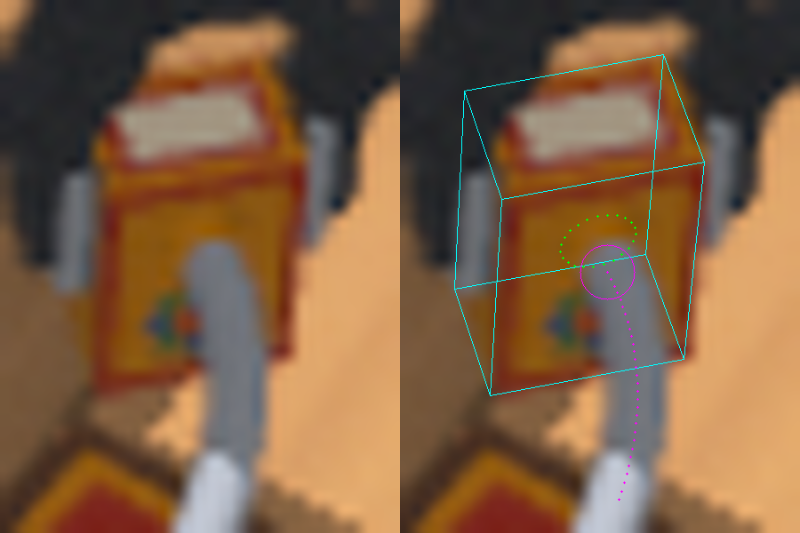

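```bash
python3 -m inch '[0.06,0.055,0,0,0.14,-0.145,0,0,0.14,-0.145,0,0,0,0,0,0]' 44 20;  python3 -m inch '[0.14,-0.145,0,0,0.14,-0.145,0,0,0,0,0,0]' 44 20
python3 - <<'E'
from ov import *
i,d=optics.snapshot('scene'); f=dict(i=i,d=d);np.savez('/tmp/scene9',**f)
p=manip.sense()['tcp_pos'];print(p)
save('scene9z.png',f['i'],(330,140,360,180),15)
overlay(f,'ov8z.png',(330,140,360,180),15,p,pr=(.4882,.0168,-.1009,.0191,0))
a=cv2.imread('pics/scene9z.png');b=cv2.imread('pics/ov8z.png');cv2.imwrite('pics/c9.png',cv2.resize(np.hstack([a,b]),(800,533)))
E
```

```text
t: 10.78
tcp_pos: [0.5703, 0.1201, 0.1407]
tool_rot: [0.393, 0.92, 0.0, 0.0]
force: [-0.2, 0.7, -0.7]
finger_gap: 0.463
t: 11.15
tcp_pos: [0.5731, 0.1173, 0.1407]
tool_rot: [0.393, 0.92, 0.0, 0.0]
force: [0.6, 1.0, -0.5]
finger_gap: 0.465
[0.57291336 0.11737487 0.14070625]
```

View pics/c9.png

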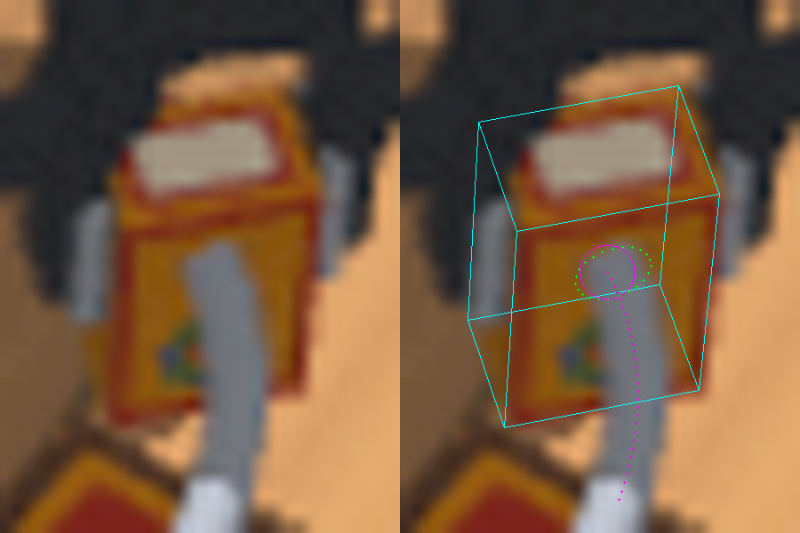

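The nose now meets the face at about (213,258), with the hole centre near (215,270) and no contact force, so the block is aligned. I'll advance further in small checked steps.

```bash
python3 -m inch '[0.14,-0.145,0,0,0.14,-0.145,0.02,0,0,0,0,0]' 44 20;  python3 -m inch '[0.14,-0.145,0.03,-0.01,0.14,-0.145,0.03,-0.01,0,0,0,0]' 44 20
python3 - <<'E'
from ov import *
s=manip.sense();print(s['force'],s['ft_torque'])
i,d=optics.snapshot('scene'); f=dict(i=i,d=d);np.savez('/tmp/scene10',**f)
save('scene10z.png',f['i'],(325,140,365,180),15)
E
```

```text
t: 11.58
tcp_pos: [0.5759, 0.1144, 0.1409]
tool_rot: [0.393, 0.92, 0.0, 0.0]
force: [1.1, 0.1, -1.0]
finger_gap: 0.466
t: 11.95
tcp_pos: [0.5787, 0.1115, 0.1416]
tool_rot: [0.402, 0.916, 0.0, 0.0]
force: [-0.5, 0.1, -0.4]
finger_gap: 0.464
[-0.51041971  0.09390424 -0.36283714] [-0.02580788  0.00897664  0.05111238]
```

View pics/scene10z.png

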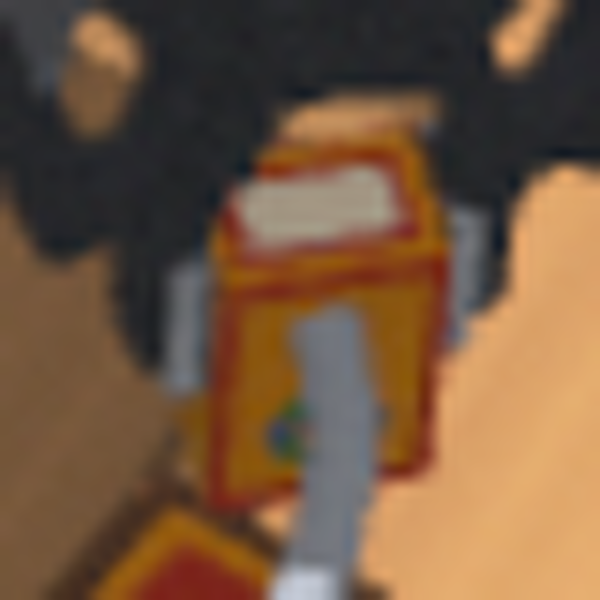

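```bash
python3 -m inch '[0.1,-0.11,0,-0.01,0.1,-0.11,0,-0.01,0,0,0,0]' 44 20; python3 -m inch '[0,0,0,0,0,0,0,0]' 46.6 20; python3 -c "
from tilt import *
tilt('w11');print(manip.sense()['ft_torque'])"
```

```text
t: 12.38
tcp_pos: [0.5806, 0.1093, 0.1415]
tool_rot: [0.411, 0.912, -0.0, 0.0]
force: [-0.5, 0.4, -0.8]
finger_gap: 0.464
t: 12.62
tcp_pos: [0.5804, 0.1095, 0.1415]
tool_rot: [0.411, 0.912, 0.0, -0.0]
force: [0.1, 0.1, -0.3]
finger_gap: 0.466
w11 6172 3225 centre [ 0.0007 -0.0002 -0.0166] normal(tool) [ 0.009 -0.005 -1.   ] tilt about y deg 0.5 x range [-0.0142  0.0142]
[-0.02353697  0.02977017  0.04206072]
```

```bash
python3 -m inch '[0.1,-0.115,0,-0.012,0.0,0,0,0]' 46.6 20; python3 -m inch '[0.1,-0.115,0,-0.012,0,0,0,0]' 46.6 20; python3 -c "
from tilt import *
tilt('w12');print(manip.sense()['ft_torque'])"
```

```text
t: 12.92
tcp_pos: [0.5814, 0.1083, 0.1416]
tool_rot: [0.416, 0.909, -0.0, -0.0]
force: [-0.4, 0.1, 1.0]
finger_gap: 0.469
t: 13.18
tcp_pos: [0.5823, 0.1072, 0.1416]
tool_rot: [0.422, 0.907, -0.0, -0.0]
force: [-1.2, 0.1, 1.7]
finger_gap: 0.467
w12 6190 3236 centre [ 0.0006  0.     -0.0166] normal(tool) [ 0.009  0.001 -1.   ] tilt about y deg 0.5 x range [-0.0142  0.0142]
[ 0.01997121  0.21456517 -0.01215565]
```

```bash
python3 -m inch '[0,0,0,0]' 46.7 20; python3 -m inch '[0.1,-0.12,0,-0.012,0.0,0,0,0]' 46.7 20; python3 -m inch '[0.1,-0.12,0,-0.012,0,0,0,0]' 46.7 20; python3 -c "
from tilt import *
tilt('w13');print(manip.sense()['ft_torque'])"
```

```text
t: 13.35
tcp_pos: [0.5823, 0.1072, 0.1416]
tool_rot: [0.422, 0.907, -0.0, -0.0]
force: [-2.6, 0.7, 3.3]
finger_gap: 0.463
t: 13.6
tcp_pos: [0.583, 0.1062, 0.1417]
tool_rot: [0.427, 0.904, 0.0, -0.0]
force: [-3.4, 2.0, 3.4]
finger_gap: 0.471
t: 13.85
tcp_pos: [0.5839, 0.1052, 0.1417]
tool_rot: [0.433, 0.902, 0.0, -0.001]
force: [-4.5, 3.0, 4.8]
finger_gap: 0.472
w13 6192 3191 centre [ 0.0006 -0.     -0.0167] normal(tool) [ 0.01   0.014 -1.   ] tilt about y deg 0.6 x range [-0.0143  0.0145]
[ 0.38788367  0.49074434 -0.0260155 ]
```

```bash
python3 -m inch '[0,0,0,0]' 46.8 20; python3 -c "
from tilt import *
tilt('w14');print(manip.sense()['ft_torque'])"
```

```text
t: 14.02
tcp_pos: [0.5847, 0.1045, 0.1414]
tool_rot: [0.432, 0.902, -0.0, 0.0]
force: [-1.2, 0.2, 1.3]
finger_gap: 0.471
w14 6166 3333 centre [ 0.0018 -0.     -0.0169] normal(tool) [ 0.051 -0.003 -0.999] tilt about y deg 2.9 x range [-0.0131  0.0154]
[ 0.01332856  0.19958822 -0.03078462]
```

```bash
python3 -m inch '[0.1,-0.12,0.01,-0.012,0,0,0,0]' 46.8 20; python3 -c "
from tilt import *
tilt('w15');print(manip.sense()['ft_torque'])"
```

```text
t: 14.32
tcp_pos: [0.586, 0.1031, 0.1415]
tool_rot: [0.438, 0.899, -0.0, 0.0]
force: [-1.9, 0.1, -0.3]
finger_gap: 0.467
w15 6189 3332 centre [ 0.0016 -0.0002 -0.0169] normal(tool) [ 0.053 -0.009 -0.999] tilt about y deg 3.0 x range [-0.0131  0.0158]
[-0.09509875  0.06568805 -0.02285647]
```

```bash
python3 -m inch '[0.1,-0.12,0.03,-0.012,0,0,0,0]' 46.8 20; python3 -m inch '[0,0,0,0]' 46.9 20; python3 -m inch '[0.1,-0.12,0.03,-0.012]' 46.8 20; python3 -c "
from tilt import *
tilt('w16');print(manip.sense()['ft_torque'])"
```

```text
t: 14.62
tcp_pos: [0.5865, 0.1022, 0.1417]
tool_rot: [0.443, 0.896, -0.0, -0.0]
force: [-1.9, 0.4, -1.7]
finger_gap: 0.467
t: 14.75
tcp_pos: [0.5869, 0.1021, 0.142]
tool_rot: [0.443, 0.896, 0.0, 0.001]
force: [-0.2, -0.3, -0.1]
finger_gap: 0.467
t: 14.88
tcp_pos: [0.5877, 0.1011, 0.1423]
tool_rot: [0.449, 0.894, 0.0, 0.0]
force: [-0.1, 0.4, 0.1]
finger_gap: 0.468
w16 5682 3388 centre [ 0.0044 -0.0001 -0.0143] normal(tool) [ 0.224 -0.003 -0.975] tilt about y deg 12.9 x range [-0.01    0.0178]
[-0.00754995  0.07636425 -0.04579826]
```

```bash
python3 -m inch '[0,0,0,0]' 46.7 20; python3 -m inch '[0.124,-0.157,0.046,-0.004,0.122,-0.158,0.045,-0.005]' 46.7 20; python3 -m inch '[0.12,-0.16,0.044,-0.006,0,0,0,0]' 46.7 20; python3 -c "
from tilt import *
tilt('w17');print(manip.sense()['ft_torque'])"
```

```text
t: 15.05
tcp_pos: [0.5878, 0.101, 0.1424]
tool_rot: [0.449, 0.894, 0.0, 0.0]
force: [0.4, 0.1, -0.5]
finger_gap: 0.468
t: 15.3
tcp_pos: [0.59, 0.0979, 0.1431]
tool_rot: [0.453, 0.892, -0.0, -0.0]
force: [-0.5, -0.1, -0.1]
finger_gap: 0.47
t: 15.55
tcp_pos: [0.5913, 0.0961, 0.1436]
tool_rot: [0.456, 0.89, -0.0, 0.0]
force: [-0.6, -0.0, 0.6]
finger_gap: 0.468
w17 5915 3336 centre [ 0.0035  0.0001 -0.0145] normal(tool) [ 0.202  0.006 -0.979] tilt about y deg 11.7 x range [-0.0102  0.0178]
[-0.01370049 -0.00548027  0.08493624]
```

```bash
python3 -m inch '[0.149,-0.2,0.054,-0.014,0.146,-0.203,0.053,-0.014]' 46.7 20; python3 -m inch '[0.142,-0.206,0.052,-0.016,0.138,-0.209,0.051,-0.018,0,0,0,0]' 46.7 20; python3 -c "
from tilt import *
tilt('w18');print(manip.sense()['ft_torque'])"
```

```text
t: 15.85
tcp_pos: [0.594, 0.0924, 0.1446]
tool_rot: [0.468, 0.884, -0.0, -0.0]
force: [-0.8, -0.1, 0.2]
finger_gap: 0.464
t: 16.23
tcp_pos: [0.597, 0.0879, 0.1458]
tool_rot: [0.483, 0.876, -0.0, 0.0]
force: [-1.1, -0.1, 1.7]
finger_gap: 0.466
w18 6392 3311 centre [ 0.0032  0.0001 -0.0146] normal(tool) [ 0.199  0.    -0.98 ] tilt about y deg 11.5 x range [-0.0103  0.0178]
[-0.06746934  0.16607069  0.02027522]
```

```bash
python3 -m inch '[0.132,-0.212,0.065,-0.019,0.128,-0.215,0.06,-0.019]' 46.7 20; python3 -m inch '[0.123,-0.217,0.05,-0.019,0.119,-0.22,0.048,-0.019,0,0,0,0]' 46.7 20; python3 -c "
from tilt import *
tilt('w19');print(manip.sense()['ft_torque'])"
```

```text
t: 16.52
tcp_pos: [0.5995, 0.084, 0.1469]
tool_rot: [0.5, 0.866, 0.0, -0.0]
force: [-1.4, -0.0, 0.3]
finger_gap: 0.466
t: 16.9
tcp_pos: [0.6022, 0.0792, 0.148]
tool_rot: [0.516, 0.857, -0.0, 0.0]
force: [-1.8, 0.0, 0.8]
finger_gap: 0.471
w19 6385 3324 centre [ 0.0042  0.     -0.0143] normal(tool) [ 0.22   0.006 -0.976] tilt about y deg 12.7 x range [-0.0101  0.0178]
[-0.11188941  0.15355465  0.02517115]
```

```bash
python3 -m inch '[0,0,0,0]' 48 20; python3 -c "
from tilt import *
tilt('w20');print(manip.sense()['ft_torque'], manip.sense()['force'])"
```

```text
t: 17.08
tcp_pos: [0.6023, 0.0795, 0.148]
tool_rot: [0.516, 0.857, 0.0, 0.0]
force: [0.2, -0.3, -0.5]
finger_gap: 0.477
w20 6384 3334 centre [ 0.0036 -0.0003 -0.0141] normal(tool) [ 0.179 -0.005 -0.984] tilt about y deg 10.3 x range [-0.0108  0.0173]
[-0.06469901  0.0148567  -0.03441655] [-0.18893031  0.49101382 -0.01062285]
```

```bash
python3 -m inch '[0,0,0,0,0.1,-0.23,0.044,-0.019,0.111,-0.224,0.043,-0.019]' 46.7 20; python3 -m inch '[0.106,-0.226,0.041,-0.019,0.102,-0.228,0.04,-0.019,0,0,0,0]' 46.7 20; python3 -m inch '[0,0,0,0]' 48 20;python3 -c "
from tilt import *
tilt('w21');print(manip.sense()['ft_torque'], manip.sense()['force'])"
```

```text
t: 17.5
tcp_pos: [0.604, 0.0751, 0.1487]
tool_rot: [0.532, 0.846, 0.0, -0.0]
force: [-1.0, -0.1, 0.3]
finger_gap: 0.467
t: 17.88
tcp_pos: [0.6063, 0.0701, 0.1497]
tool_rot: [0.548, 0.836, -0.0, 0.0]
force: [-1.0, -1.5, 0.9]
finger_gap: 0.473
t: 18.0
tcp_pos: [0.6065, 0.0703, 0.1496]
tool_rot: [0.548, 0.836, 0.0, 0.0]
force: [0.8, 0.0, 0.5]
finger_gap: 0.481
w21 6389 3146 centre [ 0.0022  0.     -0.0143] normal(tool) [ 0.138  0.005 -0.99 ] tilt about y deg 7.9 x range [-0.0112  0.0169]
[-0.04195711  0.0281495   0.02446143] [-0.25409411 -0.17488175 -0.49291544]
```

```bash
python3 -m inch '[0,0,0,0,0.085,-0.236,0.038,-0.019,0.093,-0.232,0.037,-0.019]' 46.7 20; python3 -m inch '[0.089,-0.234,0.036,-0.019,0.084,-0.235,0.034,-0.019,0.08,-0.237,0.032,-0.019,0,0,0,0]' 46.7 20; python3 -m inch '[0,0,0,0]' 48 20;python3 -c "
from tilt import *
tilt('w22');print(manip.sense()['ft_torque'], manip.sense()['force'])"
```

```text
t: 18.42
tcp_pos: [0.6079, 0.0658, 0.1503]
tool_rot: [0.564, 0.826, 0.0, -0.0]
force: [-0.4, 0.2, 0.1]
finger_gap: 0.47
t: 18.92
tcp_pos: [0.6105, 0.0585, 0.1515]
tool_rot: [0.587, 0.809, -0.0, 0.0]
force: [-0.8, 0.4, 1.1]
finger_gap: 0.474
t: 19.05
tcp_pos: [0.6107, 0.0586, 0.1514]
tool_rot: [0.587, 0.81, 0.0, 0.0]
force: [-0.8, -0.5, 0.0]
finger_gap: 0.476
w22 6426 3236 centre [ 0.003   0.     -0.0141] normal(tool) [ 0.127  0.006 -0.992] tilt about y deg 7.3 x range [-0.0114  0.017 ]
[ 0.01922626 -0.00908243 -0.04156503] [ 0.53100991  0.09574041 -0.90045417]
```

```bash
python3 -m inch '[0,0,0,0,0.07,-0.24,0.034,-0.019,0.071,-0.24,0.032,-0.019,0.066,-0.241,0.03,-0.019]' 46.7 20; python3 -m inch '[0.062,-0.242,0.029,-0.019,0.057,-0.243,0.027,-0.019,0.052,-0.244,0.026,-0.019,0,0,0,0]' 46.7 20; python3 -m inch '[0,0,0,0]' 48 20;python3 -c "
from tilt import *
tilt('w23');print(manip.sense()['ft_torque'], manip.sense()['force'])"
```

```text
t: 19.6
tcp_pos: [0.6125, 0.0514, 0.1523]
tool_rot: [0.61, 0.792, -0.0, -0.0]
force: [0.1, -0.0, 0.2]
finger_gap: 0.466
t: 20.1
tcp_pos: [0.6142, 0.0439, 0.1532]
tool_rot: [0.632, 0.775, -0.0, 0.0]
force: [0.5, -0.8, 1.8]
finger_gap: 0.473
t: 20.23
tcp_pos: [0.6144, 0.0441, 0.1531]
tool_rot: [0.632, 0.775, 0.0, 0.0]
force: [0.7, 0.1, -1.0]
finger_gap: 0.479
w23 6441 3186 centre [ 0.0027 -0.0001 -0.0141] normal(tool) [ 0.097  0.01  -0.995] tilt about y deg 5.6 x range [-0.0119  0.0166]
[ 0.0025748  -0.04867271  0.03561867] [ 0.09016955 -0.51243639  0.05262695]
```

```bash
python3 -m inch '[0,0,0,0,0.048,-0.245,0.026,-0.019,0.043,-0.246,0.025,-0.019,0.038,-0.247,0.023,-0.019]' 46.7 20; python3 -m inch '[0.034,-0.248,0.021,-0.019,0.029,-0.248,0.019,-0.019,0.024,-0.249,0.018,-0.019]' 46.7 20; python3 -m inch '[0.019,-0.249,0.016,-0.019,0.014,-0.25,0.015,-0.019,0,0,0,0]' 46.7 20; python3 -m inch '[0,0,0,0]' 48 20;python3 -c "
from tilt import *
tilt('w24');print(manip.sense()['ft_torque'], manip.sense()['force'])"
```

```text
t: 20.78
tcp_pos: [0.6154, 0.0367, 0.1538]
tool_rot: [0.655, 0.756, -0.0, -0.0]
force: [-0.5, 0.1, 0.5]
finger_gap: 0.468
t: 21.15
tcp_pos: [0.6163, 0.0293, 0.1545]
tool_rot: [0.676, 0.737, 0.0, -0.0]
force: [-0.7, 0.8, 1.0]
finger_gap: 0.47
t: 21.52
tcp_pos: [0.6167, 0.0241, 0.1549]
tool_rot: [0.689, 0.724, -0.0, 0.0]
force: [-2.2, -0.2, 1.7]
finger_gap: 0.467
t: 21.65
tcp_pos: [0.617, 0.0242, 0.1547]
tool_rot: [0.689, 0.725, 0.0, 0.0]
force: [-0.1, 0.5, 0.8]
finger_gap: 0.48
w24 6464 3072 centre [ 0.0019  0.0001 -0.014 ] normal(tool) [ 0.026  0.002 -1.   ] tilt about y deg 1.5 x range [-0.0127  0.0161]
[ 0.03395154 -0.01324667 -0.01577891] [-0.01539425 -0.04858265 -0.13553468]
```

```bash
python3 -m inch '[0,0,0,0,-0.01,-0.25,0.013,-0.019,-0.005,-0.25,0.011,-0.019,0,-0.25,0.01,-0.019]' 46.7 20; python3 -m inch '[-0.004,-0.25,0.008,-0.019,-0.009,-0.25,0.007,-0.019,-0.014,-0.25,0.005,-0.019]' 46.7 20; python3 -m inch '[-0.019,-0.249,0.004,-0.019,-0.024,-0.249,0.002,-0.019,0,0,0,0]' 46.7 20; python3 -m inch '[0,0,0,0]' 48 20;python3 -c "
from tilt import *
tilt('w25');print(manip.sense()['ft_torque'], manip.sense()['force'])"
```

```text
t: 22.2
tcp_pos: [0.6165, 0.0167, 0.155]
tool_rot: [0.71, 0.704, -0.0, -0.0]
force: [0.3, 0.3, -0.4]
finger_gap: 0.462
t: 22.58
tcp_pos: [0.6163, 0.0093, 0.1553]
tool_rot: [0.73, 0.684, 0.0, -0.0]
force: [-0.3, -0.5, 0.2]
finger_gap: 0.471
t: 22.95
tcp_pos: [0.6159, 0.0041, 0.1555]
tool_rot: [0.742, 0.67, -0.0, 0.0]
force: [0.4, -1.0, 0.8]
finger_gap: 0.468
t: 23.08
tcp_pos: [0.6159, 0.0044, 0.1554]
tool_rot: [0.742, 0.67, 0.0, 0.0]
force: [0.2, -0.2, -0.1]
finger_gap: 0.476
w25 6439 3001 centre [ 0.0022  0.0001 -0.014 ] normal(tool) [ 0.016 -0.011 -1.   ] tilt about y deg 0.9 x range [-0.013   0.0151]
[ 0.02639312 -0.00788665 -0.01216187] [-0.52686253  0.61090929 -0.48710576]
```

```bash
python3 -m inch '[0,0,0,0,-0.028,-0.248,0,-0.019,-0.033,-0.248,-0.002,-0.019,-0.037,-0.247,-0.003,-0.019]' 46.7 20; python3 -m inch '[-0.042,-0.246,-0.005,-0.019,-0.047,-0.246,-0.006,-0.019,-0.052,-0.245,-0.008,-0.019]' 46.7 20; python3 -m inch '[-0.056,-0.244,-0.01,-0.019,-0.061,-0.243,-0.011,-0.019,0,0,0,0]' 46.7 20; python3 -m inch '[0,0,0,0]' 48 20;python3 -c "
from tilt import *
tilt('w26');print(manip.sense()['ft_torque'], manip.sense()['force'])"
```

```text
t: 23.62
tcp_pos: [0.6149, -0.0031, 0.1554]
tool_rot: [0.761, 0.648, 0.0, 0.0]
force: [-0.3, -0.1, -0.1]
finger_gap: 0.469
t: 24.0
tcp_pos: [0.6135, -0.0104, 0.1553]
tool_rot: [0.78, 0.626, 0.0, 0.0]
force: [0.3, 0.9, 2.0]
finger_gap: 0.467
t: 24.38
tcp_pos: [0.6123, -0.0156, 0.1551]
tool_rot: [0.791, 0.612, -0.0, 0.0]
force: [-0.8, -0.3, 3.3]
finger_gap: 0.469
t: 24.5
tcp_pos: [0.612, -0.0154, 0.1546]
tool_rot: [0.791, 0.612, -0.0, -0.0]
force: [0.9, 0.0, 0.1]
finger_gap: 0.482
w26 6482 3085 centre [ 0.0006  0.0005 -0.0145] normal(tool) [-0.049  0.007 -0.999] tilt about y deg -2.8 x range [-0.0145  0.0144]
[ 0.01805168 -0.02933229 -0.01789488] [-1.09774535  0.31592104 -0.34358149]
```

```bash
python3 -m inch '[0,0,0,0,-0.045,-0.245,-0.011,-0.019,-0.067,-0.24,-0.013,-0.019,-0.074,-0.239,-0.015,-0.019]' 46.7 20; python3 -m inch '[-0.079,-0.237,-0.017,-0.019,-0.083,-0.236,-0.018,-0.019,0,0,0,0]' 46.7 20; python3 -m inch '[0,0,0,0]' 48 20;python3 -c "
from tilt import *
tilt('w27');print(manip.sense()['ft_torque'], manip.sense()['force'])"
```

```text
t: 25.05
tcp_pos: [0.6101, -0.0226, 0.1543]
tool_rot: [0.808, 0.589, -0.0, -0.0]
force: [-0.5, 0.0, -1.4]
finger_gap: 0.467
t: 25.42
tcp_pos: [0.6086, -0.0274, 0.1541]
tool_rot: [0.819, 0.573, -0.0, -0.0]
force: [-0.4, 0.0, -1.2]
finger_gap: 0.473
t: 25.55
tcp_pos: [0.6089, -0.0272, 0.1543]
tool_rot: [0.819, 0.574, 0.0, 0.0]
force: [-0.2, -1.0, 0.5]
finger_gap: 0.482
w27 6405 3045 centre [ 0.0003  0.0001 -0.014 ] normal(tool) [-0.064 -0.014 -0.998] tilt about y deg -3.7 x range [-0.0149  0.0138]
[-0.05122711 -0.00240083  0.05117266] [ 0.51372644 -0.80529343  0.02499002]
```

```bash
python3 -m inch '[0,0,0,0,-0.088,-0.234,-0.019,-0.019,-0.092,-0.232,-0.021,-0.019,-0.096,-0.231,-0.022,-0.019]' 46.7 20; python3 -m inch '[-0.101,-0.229,-0.023,-0.019,-0.105,-0.227,-0.025,-0.019,0,0,0,0]' 46.7 20; python3 -m inch '[0,0,0,0]' 48 20;python3 -c "
from tilt import *
tilt('w28');print(manip.sense()['ft_torque'], manip.sense()['force'])"
```

```text
t: 26.1
tcp_pos: [0.6062, -0.0343, 0.1537]
tool_rot: [0.836, 0.549, 0.0, 0.0]
force: [0.1, 1.0, 0.9]
finger_gap: 0.47
t: 26.48
tcp_pos: [0.604, -0.0391, 0.1533]
tool_rot: [0.846, 0.534, 0.0, 0.0]
force: [-0.3, -0.8, 2.0]
finger_gap: 0.466
t: 26.6
tcp_pos: [0.6037, -0.0389, 0.1528]
tool_rot: [0.845, 0.534, -0.0, -0.0]
force: [-0.4, -0.9, 1.6]
finger_gap: 0.481
w28 6420 2954 centre [-0.0009  0.     -0.0143] normal(tool) [-0.101  0.006 -0.995] tilt about y deg -5.8 x range [-0.0156  0.0131]
[-0.10849576 -0.07350953 -0.02782511] [ 0.01512569 -1.1956388   0.13023587]
```

```bash
python3 -m inch '[0,0,0,0,-0.11,-0.225,-0.026,-0.019,-0.114,-0.223,-0.027,-0.019,-0.118,-0.22,-0.028,-0.019]' 46.7 20; python3 -m inch '[-0.122,-0.218,-0.029,-0.019,-0.127,-0.216,-0.031,-0.019,0,0,0,0]' 46.7 20; python3 -m inch '[0,0,0,0]' 48 20;python3 -c "
from tilt import *
tilt('w29');print(manip.sense()['ft_torque'], manip.sense()['force'])"
```

```text
t: 27.15
tcp_pos: [0.6005, -0.0455, 0.1522]
tool_rot: [0.861, 0.509, 0.0, -0.0]
force: [-0.4, -0.2, -0.1]
finger_gap: 0.466
t: 27.52
tcp_pos: [0.5978, -0.0501, 0.1516]
tool_rot: [0.87, 0.493, -0.0, 0.0]
force: [-0.1, -0.6, -0.4]
finger_gap: 0.466
t: 27.65
tcp_pos: [0.5977, -0.0498, 0.1515]
tool_rot: [0.87, 0.493, -0.0, -0.0]
force: [0.1, -0.5, 0.3]
finger_gap: 0.482
w29 6412 3009 centre [-0.0012  0.0001 -0.0142] normal(tool) [-0.11   0.008 -0.994] tilt about y deg -6.3 x range [-0.0162  0.0125]
[-0.107224   -0.05021169 -0.00829842] [ 0.36438895 -0.48649456 -0.19188016]
```

```bash
python3 -m inch '[0,0,0,0,-0.131,-0.213,-0.033,-0.019,-0.135,-0.211,-0.034,-0.019,-0.139,-0.208,-0.036,-0.019]' 46.7 20; python3 -m inch '[-0.143,-0.205,-0.037,-0.019,-0.147,-0.203,-0.039,-0.019,0,0,0,0]' 46.7 20; python3 -m inch '[0,0,0,0]' 48 20;python3 -c "
from tilt import *
tilt('w30');print(manip.sense()['ft_torque'], manip.sense()['force'])
i,d=optics.snapshot('scene');save('scene30.png',i,(280,150,360,240),7)"
```

```text
t: 28.2
tcp_pos: [0.5941, -0.0562, 0.1507]
tool_rot: [0.884, 0.468, 0.0, 0.0]
force: [0.9, 0.3, 1.2]
finger_gap: 0.468
t: 28.58
tcp_pos: [0.591, -0.0606, 0.1499]
tool_rot: [0.892, 0.451, -0.0, 0.0]
force: [0.2, -1.2, 1.6]
finger_gap: 0.47
t: 28.7
tcp_pos: [0.5909, -0.0603, 0.1498]
tool_rot: [0.892, 0.451, -0.0, -0.0]
force: [1.6, -0.9, 0.3]
finger_gap: 0.48
w30 6360 2920 centre [-0.0018 -0.0001 -0.0141] normal(tool) [-0.131 -0.003 -0.991] tilt about y deg -7.5 x range [-0.0168  0.0118]
[-0.17298217 -0.09082556 -0.0199383 ] [ 1.00745642 -1.69931835  0.7775708 ]
```

View pics/scene30.png

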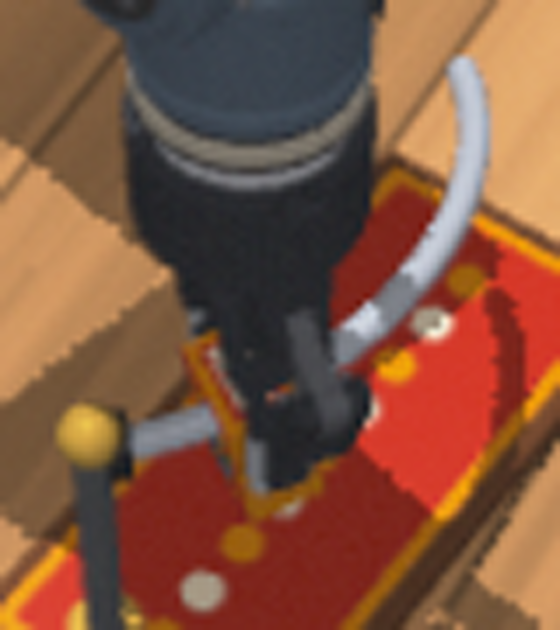

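```bash
python3 -m inch '[0,0,0,0,-0.15,-0.2,-0.04,-0.019,-0.154,-0.197,-0.041,-0.019,-0.158,-0.194,-0.042,-0.019]' 46.7 20; python3 -m inch '[-0.162,-0.191,-0.043,-0.019,-0.165,-0.188,-0.045,-0.019,0,0,0,0]' 46.7 20; python3 -m inch '[0,0,0,0]' 48 20;python3 -c "
from tilt import *
tilt('w31');print(manip.sense()['ft_torque'], manip.sense()['force'])"
```

```text
t: 29.3
tcp_pos: [0.5868, -0.0661, 0.1488]
tool_rot: [0.905, 0.425, 0.0, 0.0]
force: [2.1, -0.8, 2.0]
finger_gap: 0.466
t: 29.68
tcp_pos: [0.5832, -0.0703, 0.1479]
tool_rot: [0.913, 0.408, -0.0, 0.0]
force: [1.4, -2.2, 2.3]
finger_gap: 0.469
t: 29.8
tcp_pos: [0.583, -0.07, 0.1477]
tool_rot: [0.913, 0.409, -0.0, 0.0]
force: [1.3, -0.6, 1.4]
finger_gap: 0.479
w31 6455 2877 centre [-0.0022 -0.0003 -0.014 ] normal(tool) [-0.144  0.009 -0.99 ] tilt about y deg -8.3 x range [-0.0174  0.0114]
[-0.36405394 -0.20544267 -0.02059481] [ 1.65650819 -1.25557406  1.9109646 ]
```

```bash
python3 -m inch '[0.037,-0.033,0,0,0,0,0.0,0]' 50 20;python3 -c "
from tilt import *
tilt('w32');print(manip.sense()['ft_torque'], manip.sense()['force'])"
```

```text
t: 30.1
tcp_pos: [0.5827, -0.0697, 0.1473]
tool_rot: [0.913, 0.409, -0.001, -0.001]
force: [-0.9, -1.2, 0.3]
finger_gap: 0.501
w32 6495 2819 centre [-0.0031 -0.0001 -0.0141] normal(tool) [-0.166 -0.007 -0.986] tilt about y deg -9.6 x range [-0.0178  0.0108]
[-0.0776847   0.00317345  0.01819138] [-0.50479148 -1.05339256 -0.48273573]
```

```bash
python3 -m inch '[0,0,0,0,0,0,0,0,-0.169,-0.184,-0.047,-0.022,-0.173,-0.181,-0.048,-0.02]' 46.7 20; python3 -m inch '[-0.176,-0.177,-0.049,-0.019,-0.18,-0.174,-0.05,-0.019,0,0,0,0]' 46.7 20; python3 -m inch '[0,0,0,0]' 48.5 20;python3 -c "
from tilt import *
tilt('w33');print(manip.sense()['ft_torque'], manip.sense()['force'])
i,d=optics.snapshot('scene');save('scene33.png',i,(280,160,340,240),8)"
```

```text
t: 30.65
tcp_pos: [0.5803, -0.0738, 0.1469]
tool_rot: [0.921, 0.389, 0.0, 0.0]
force: [1.3, -0.4, 1.7]
finger_gap: 0.467
t: 31.02
tcp_pos: [0.5764, -0.0777, 0.1458]
tool_rot: [0.928, 0.372, -0.0, 0.0]
force: [1.0, -1.9, 1.1]
finger_gap: 0.469
t: 31.15
tcp_pos: [0.5762, -0.0774, 0.1457]
tool_rot: [0.928, 0.372, -0.0, -0.0]
force: [0.6, -1.3, -0.2]
finger_gap: 0.483
w33 6762 2822 centre [-0.0033  0.0002 -0.0138] normal(tool) [-0.173  0.009 -0.985] tilt about y deg -10.0 x range [-0.0187  0.01  ]
[-0.20624057 -0.02410259  0.01123251] [ 1.33742016 -2.10387755  0.73730452]
```

View pics/scene33.png

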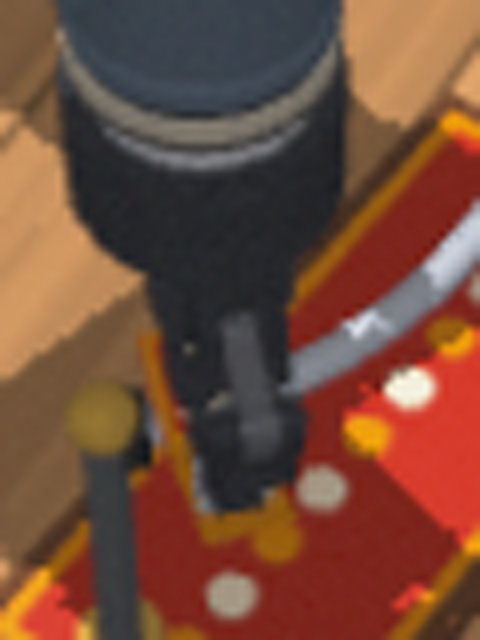

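```bash
python3 -m inch '[0.03,-0.03,0,0,0,0,0,0,-0.14,-0.145,-0.04,-0.015,-0.148,-0.137,-0.042,-0.015,0,0,0,0]' 46.7 20; python3 -m inch '[-0.112,-0.1,-0.032,-0.011,0,0,0,0]' 46.7 20;python3 -c "
from tilt import *
tilt('w34');print(manip.sense()['ft_torque'], manip.sense()['force'])"
```

```text
t: 31.88
tcp_pos: [0.5744, -0.0801, 0.1451]
tool_rot: [0.934, 0.357, 0.001, -0.0]
force: [2.0, 1.2, 1.2]
finger_gap: 0.469
t: 32.12
tcp_pos: [0.5734, -0.0812, 0.1448]
tool_rot: [0.936, 0.353, 0.001, 0.0]
force: [3.5, 3.0, 0.6]
finger_gap: 0.473
w34 6863 2970 centre [-0.0034 -0.     -0.0136] normal(tool) [-0.179  0.008 -0.984] tilt about y deg -10.3 x range [-0.0237  0.0115]
[ 0.33761427 -0.54677396  0.0259704 ] [3.84254417 1.97529073 0.82758393]
```

```bash
python3 -m inch '[0,0,0,0,0,0,0,0]' 49 20;python3 -c "
from tilt import *
tilt('w35');print(manip.sense()['ft_torque'], manip.sense()['force'])
i,d=optics.snapshot('scene');save('scene35.png',i,(280,165,330,240),10)
i,d=optics.snapshot('top');save('top35.png',i,(310,160,390,240),8)"
```

```text
t: 32.42
tcp_pos: [0.5716, -0.0816, 0.1442]
tool_rot: [0.936, 0.353, -0.001, -0.001]
force: [0.8, -0.6, 0.4]
finger_gap: 0.49
w35 6985 3031 centre [-0.0016 -0.0003 -0.0143] normal(tool) [-0.189 -0.008 -0.982] tilt about y deg -10.9 x range [-0.0224  0.0131]
[-0.0492058  -0.03064724  0.01624051] [-0.09227544  0.49513704 -0.43070131]
```

View pics/scene35.png

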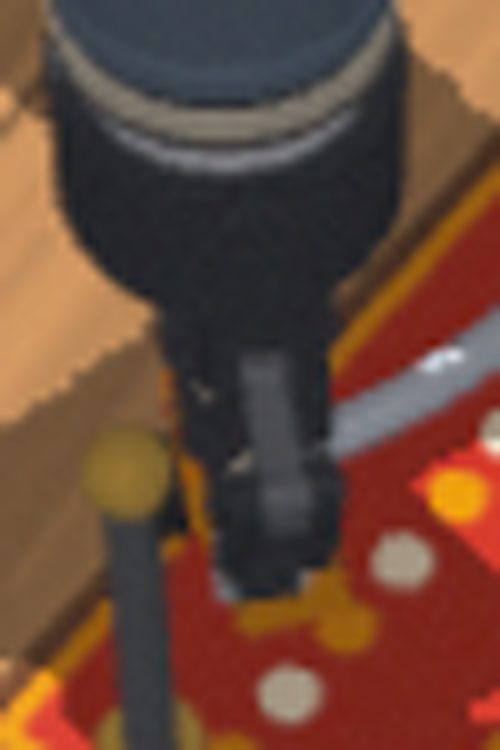

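View pics/top35.png

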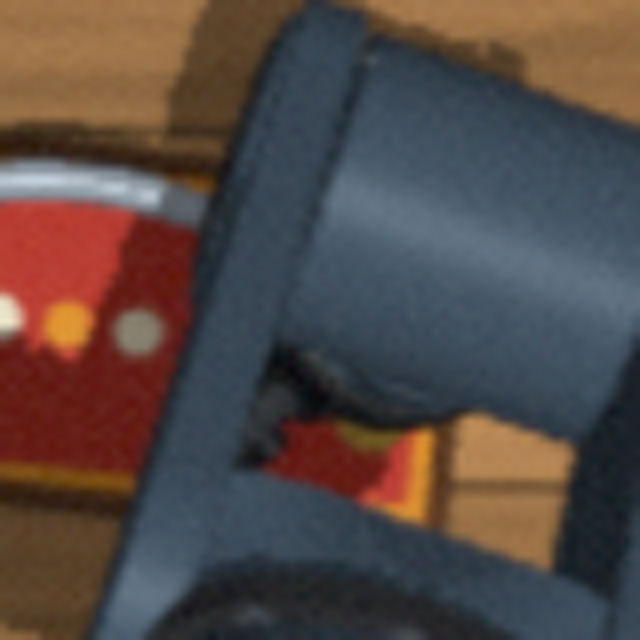

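View pics/w35.png

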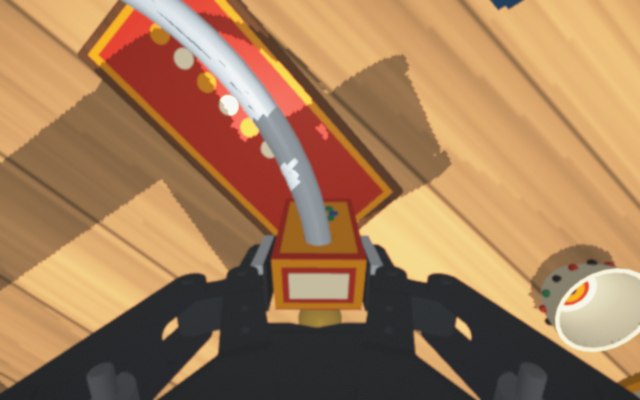

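```bash
python3 -m inch '[0,0,0,0,0,0,0,0]' 46.75 20; python3 -m inch '[-0.075,-0.066,-0.02,0,0,0,0,0]' 46.75 20; python3 -m inch '[-0.075,-0.066,-0.02,0,0,0,0,0]' 46.75 20;python3 -c "
from tilt import *
tilt('w36');print(manip.sense()['ft_torque'], manip.sense()['force'])"
```

```text
t: 32.83
tcp_pos: [0.5727, -0.0815, 0.1446]
tool_rot: [0.936, 0.353, -0.0, -0.0]
force: [-0.5, -1.3, -0.7]
finger_gap: 0.467
t: 33.08
tcp_pos: [0.5724, -0.0818, 0.1445]
tool_rot: [0.936, 0.353, 0.0, -0.0]
force: [2.5, 1.2, -0.1]
finger_gap: 0.471
t: 33.33
tcp_pos: [0.5717, -0.0825, 0.1444]
tool_rot: [0.936, 0.353, 0.0, -0.0]
force: [2.2, 2.9, 0.2]
finger_gap: 0.469
w36 6977 2998 centre [-0.0009  0.0003 -0.0142] normal(tool) [-0.172  0.015 -0.985] tilt about y deg -9.9 x range [-0.0229  0.0137]
[ 0.32981748 -0.30794436  0.01706044] [2.52722586 2.79512166 0.02489537]
```

```bash
python3 -m inch '[0,0,0,0,0,0,0,0]' 49 20; python3 -m inch '[0,0,0,0,0,0,0,0,0,0,0,0,0,0,2,0,0,0,3,0,0,0,4,0,0.8,0.8,3,0,2,2,2,0,2,2,2,0,0,0,0,0]' 75 20;python3 -c "
from tilt import *
s=manip.sense(); i,d=optics.snapshot('wrist');np.savez('/tmp/w37',i=i,d=d,p=s['tcp_pos'],r=s['tool_rot']);save('w37.png',i)
i,d=optics.snapshot('scene');np.savez('/tmp/scene37',i=i,d=d);save('scene37.png',i,(280,165,340,240),8)
i,d=optics.snapshot('top');np.savez('/tmp/top37',i=i,d=d);save('top37.png',i,(310,160,390,240),8)"
```

```text
t: 33.62
tcp_pos: [0.5709, -0.083, 0.1441]
tool_rot: [0.936, 0.353, -0.001, -0.0]
force: [0.3, 1.4, -0.5]
finger_gap: 0.486
t: 34.88
tcp_pos: [0.6212, -0.0338, 0.3061]
tool_rot: [0.935, 0.354, 0.002, 0.001]
force: [0.4, -1.1, 0.3]
finger_gap: 0.75
```

View pics/scene37.png

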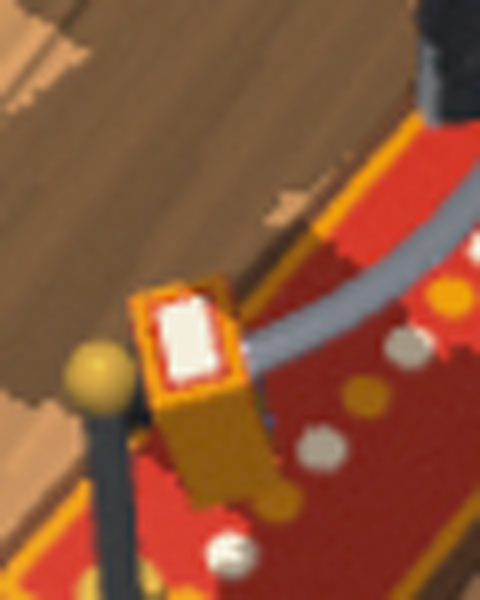

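View pics/top37.png

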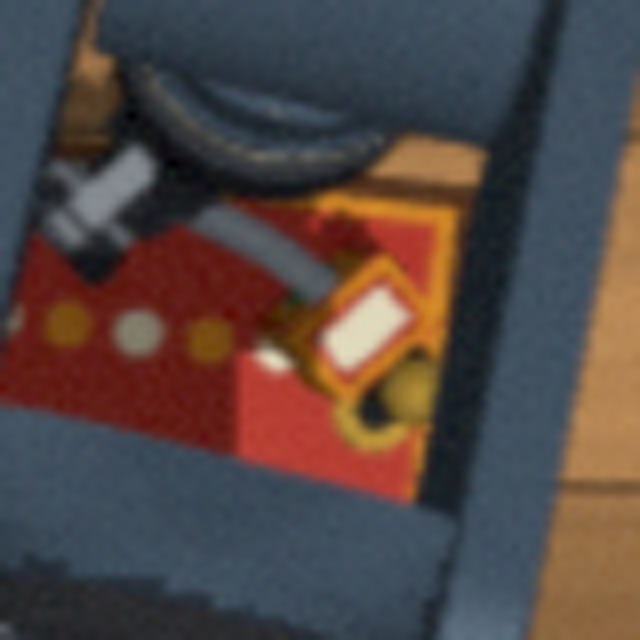

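View pics/w37.png

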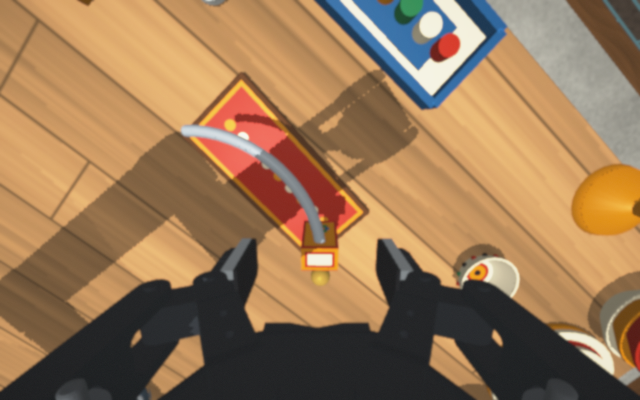

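```bash
python3 -c "
from wr import *
from cloud import cloud
save('w37z.png',np.load('/tmp/w37.npz')['i'],(295,210,345,295),7)
save('s37z.png',np.load('/tmp/scene37.npz')['i'],(284,195,319,235),15)
f=np.load('/tmp/w37.npz');P,c,u,v=wcloud(f)
for n,Q in [('wrist',P),('scene',cloud('scene',np.load('/tmp/scene37.npz'))[0]),('top',cloud('top',np.load('/tmp/top37.npz'))[0])]:
    m=(np.hypot(Q[:,0]-.573,Q[:,1]+.081)<.03)&(Q[:,2]>.148)&(Q[:,2]<.175)
    h=np.array([-.72,-.69]);B=Q[m]
    C=B.mean(0);A=np.c_[B[:,:2],np.ones(len(B))]
    best=None;rng=np.random.default_rng(0)
    for _ in range(300):
        q=B[rng.choice(len(B),3,False)];nn=np.cross(q[1]-q[0],q[2]-q[0]);L=np.linalg.norm(nn)
        if L<1e-7: continue
        nn/=L
        if abs(nn[2])<.9: continue
        k=abs((B-q[0])@nn)<.001
        if best is None or k.sum()>best.sum(): best=k
    T=B[best];C=T.mean(0);nn=np.linalg.svd(T-C)[2][2];nn*=np.sign(nn[2])
    r=cv2.minAreaRect((T[:,:2]*1000).astype(np.float32))
    print(n,len(T),C.round(4),nn.round(3),'bore',(C-.018*nn).round(4),r)
"
```

```text
wrist 771 [ 0.57   -0.0823  0.1584] [-0.146 -0.094  0.985] bore [ 0.5726 -0.0806  0.1406] ((566.6307373046875, -85.59447479248047), (40.11559295654297, 39.72517013549805), 40.084869384765625)
scene 95 [ 0.5698 -0.0826  0.1618] [-0.202 -0.052  0.978] bore [ 0.5734 -0.0816  0.1442] ((566.3735961914062, -86.53657531738281), (40.58701705932617, 42.29877853393555), 39.98399353027344)
top 98 [ 0.5684 -0.0832  0.1613] [-0.174 -0.037  0.984] bore [ 0.5716 -0.0825  0.1436] ((565.6903076171875, -85.99408721923828), (40.21315002441406, 39.94526672363281), 40.13624954223633)
```

View pics/w37z.png

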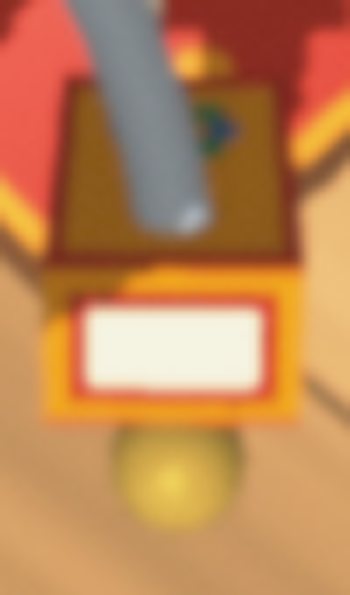

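View pics/s37z.png

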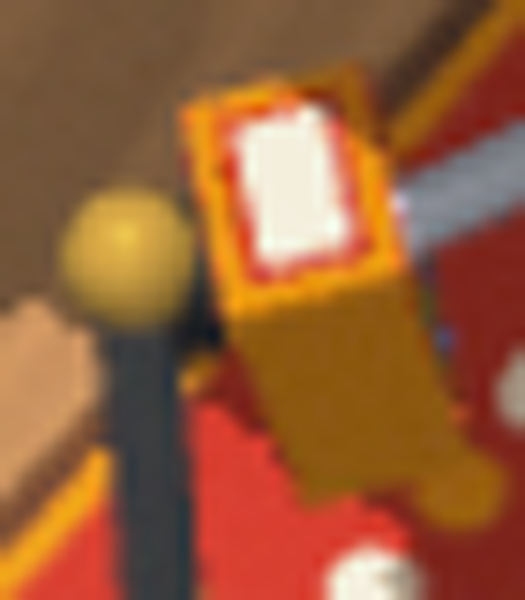

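```bash
python3 -m inch '[0,0,0,0,0,0,0,0]' 75 20; python3 -c "
from h import *
i,d=optics.snapshot('scene'); a=np.load('/tmp/scene37.npz')['i']; print(np.abs(i[195:240,284:330].astype(int)-a[195:240,284:330]).mean())
print(job.sign_off())"
```

```text
t: 35.28
tcp_pos: [0.6188, -0.0353, 0.3036]
tool_rot: [0.936, 0.352, -0.001, -0.0]
force: [-0.2, -0.2, -0.4]
finger_gap: 0.75
1.5837359098228663
the job is handed in; nothing more can be done
None
```

The block is on the rod against the stop collar, released and hanging, and I handed the job in at about 35 s of the 64 s allowed. Sign-off reported no verdict.

**How it went:** I gripped the block nearest the robot's base and threaded it on the tip by picture and force. I then slid it round the bend with a light grip in 10–20 mm stretches. Between stretches I let go briefly so it could settle to the rod's slope and I could re-centre.

**Forces:** The highest wrist-force reading on the rod was about 7 N, while the block was first tilting onto the slope. It was about 4–5 N at the collar. These were read at the end of each move, not continuously.

**Last checks:**
- **Seat:** The three cameras put the hole centre within 2 mm of each other. That is about 1–4 mm from the estimated seat, inside the 8 mm allowed.
- **Angle:** The hole direction matches the seat's within about 1°. The block leans about 10° along the falling rod, and about 26° is allowed.
- **Collar contact:** I judge contact from two pushes that met a hard stop without the block moving further, and from no gap being visible. I did not measure it directly. The lean makes the block's top edge touch first, so the hole may sit about 2 mm short of the seat.
- **Rest:** A last scene picture of the block's area closely matched one taken 0.4 s earlier, and the robot was clear.

**What disagreed or was not checked:**
- The camera fits put the rod's tip and the stand's angle up to about 2 mm and 1.5° apart. I corrected by picture and feel.
- An early try at pre-tilting the block on the table only slid it about 20 mm.
- I did not measure the jar, bowl or dish again. No move went near any of them.

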